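# Clear the print press stack

### The job

The print has been pressed: take the little press apart from the top down, one piece at a time, setting each down before taking the next. The small ring weight goes in the middle of the small cork coaster, the large ring weight in the middle of the large cork coaster, then the aluminium press plate comes straight up off its two dowels, kept level, and goes centred and lengthwise across the two dark battens of the wooden plate rack, and last the wooden print block goes flat in the middle of the white tray, lengthwise. Leave the ink jar standing where it is.

Things in the scene. Friction and masses are not known exactly. Their poses are not given: they have to be found in the camera images.
- press_base: Fixed plywood base 140 (x) by 220 (y) by 18 mm thick, origin: centre of underside, turned up to 23 degrees. Two upright steel dowels, 10 mm diameter, at y = +-75 mm, tips 60 mm above the underside (42 above the board). At the start it carries, bottom to top: print block, press plate, large weight, small weight.
- small_weight: Loose plain steel ring, outer diameter 44, bore 24, height 14 mm, about 130 g; origin at the centre of its underside, z up. At the start it lies on the large weight, round the plate's post, which stands out 15 mm above it, so it must rise 45 mm or so to clear the post.
- large_weight: Loose plain steel ring, outer diameter 60, bore 24, height 16 mm, about 300 g; origin at the centre of its underside, z up. At the start it lies on the press plate round its post, under the small weight.
- press_plate: Loose aluminium plate 60 (x) by 190 (y) by 6 mm, 220 g, origin: centre of underside. Handle: square post 12 by 12 mm (faces along x and y) at its centre, top 51 mm above the underside. Holes at y = +-75 mm fit the dowels with about 1 mm play. Starts with its underside on the block, 40 mm above the base's underside; dowels stand 14 mm above its top, so lift 25 mm straight up to clear.
- print_block: Loose wooden block with a dark rubber face underneath, 120 (x) by 56 (y) by 22 mm high, 100 g, origin: centre of underside. Starts on the base, 18 mm above the base's underside, crosswise under the plate with its ends showing either side; the dowels stand about 40 mm clear of its long sides.
- small_coaster: Fixed round cork coaster, 60 mm diameter, 5 mm thick, origin at the centre of its underside: place of the small weight.
- large_coaster: Fixed round cork coaster, 84 mm diameter, 5 mm thick, origin at the centre of its underside: place of the large weight.
- plate_rack: Fixed low wooden rack, board 80 (its x) by 210 (its y) by 4 mm, with two dark battens 20 mm wide across it at y = +60 and -60 mm whose tops lie 14 mm above its underside; origin at the centre of its underside. The plate lies on both battens, its long side (y) along the rack's long side (y).
- block_tray: Fixed shallow white plastic tray, outside 158 (its x) by 108 (its y) mm, rim 10 mm high, walls 4 mm, inner floor 4 mm above its underside; origin at the centre of its underside. The block lies on the floor of the tray, its long side (x) along the tray's long side (x).
- ink_jar: Loose bystander: an ink jar with black cap, 48 mm diameter, 62 mm high, origin at the centre of its underside, standing on the table on the robot's side of the press. Must stay upright and in place.
Not all that is in view belongs to the job. Leave any purple or red look-alike of the large_coaster alone. What is shaped like the small_weight but green is not meant.

How it is judged:
By the outcome, as a careful person would: the job done as asked, in the order asked, and still so for the second after the job is handed in, with the robot touching nothing.
It also fails if it takes over 128 s, if anything falls off the work surface, if the arm or the gripper's body presses on something with over 40 N, if the wrist force passes 120 N, or if a joint passes its speed limit or range.

### The arm

A 7-joint arm with a two-finger parallel gripper is mounted at the origin on the work surface. World frame = base frame: x ahead of the robot, y to its left, z up, the work surface at z = 0. Lengths are in m, angles in rad, forces in N, time in s.
With the tool pointing down it reaches from about 0.425 to 0.825 m from the base axis. Payload 3.6 kg.
Tool frame: the origin (TCP) lies on the centre line of the jaws, within the pads' length; the fingertips stand ahead of it and the grasp point (between the pads) lies 8 mm behind it (manip.nose_length is the y of the fingertips in the tool frame, in m); y points along the fingers, x is the direction in which the jaws open and shut, and the axes are right-handed (so a half turn about y gives the same grasp; the last joint's range is limited). The gripper opens to 85 mm and grips with 20 to 120 N. Pads are 22 mm wide; open, the fingers measure 114 mm over their backs; the gripper's body (76 mm by 85 mm) begins 54 mm behind the grasp point. The pads swing forward as they close: fully open they stand 13 mm farther back than shut.
Start: joints at [-1.315, 0.615, -0.013, 1.423, 0.008, 1.103, -0.04], TCP at [0.181, 0.624, 0.221] pointing down, gripper open.
Joint ranges: [-3.12, 3.12], [-0.3, 2.06], [-1.34, 1.32], [0.26, 2.42], [-1.36, 4.5], [0.01, 1.98], [-2.84, 2.84]. Speed limits (rad/s): [2.79, 2.79, 3.14, 3.14, 3.14, 3.14, 3.14].

### API

Orientations are given as a unit quaternion [x, y, z, w].
In Python, from station import manip, eyes, job gives the robot as it stands.
- The arm moves only by the shell command python3 -m pendant 'ROWS' [FORCE]. ROWS is JSON, a list of rows, each a list of 5 numbers: the finger opening in mm, from 0 to 85.4, then the shift along the tool's x, y, z in mm, then the turn about the tool's y in rad. In form: [[grip, x, y, z, turn], ...]. A call has exactly 5 rows; each row shifts and turns the commanded pose from where the row before left it, along the tool's axes as they then stand; what a row does not reach is not made up. A row lasts 1/10 s, in which the tool goes at most 50 mm and 8.59 degrees, less where a joint would pass 70% of its speed; a pose out of reach is approached as far as the arm can. A call with a gripper value outside its range is refused whole. The fingers move at their own pace and stop on an object; FORCE is the grip in N (left out, the last holds). Time passes only in rows, so rows that do not move let the fingers close, or fill a call up. It gives the time, the measured TCP pose, the force and the opening at its end, in the units of the state.
- manip.read_state(): the state, without advancing time (a new reading comes with each control period).
- eyes.capture(name): name is "side" or "top" or "wrist"; returns a dict with "img" (420x560x3 uint8, red, green, blue), "K" (3x3 intrinsics, pixels), "dist_coeffs" ([k1, k2, p1, p2, k3] as OpenCV has them; the pictures are not rectified), "cam_to_world" (4x4, takes a point from camera to world coordinates). Camera axes: x right, y up, looking along -z (the intrinsics and any distortion apply to the point x, -y, -z); pixel columns grow to the right and rows downward; lengths in m; the calibration is good to about 2 mm. A picture is of the moment at which its call begins. There is no depth.
- job.finish_job(): hands the job in, once; it reports no verdict.
The state is a dict: "time": time; "qpos": joint angles; "dq": joint speeds; "joint_torque": joint torques, N m; "position": TCP position; "eef_rot": TCP orientation; "force": force on the tool from outside, world axes, zero at the start; "wrist_torque": the same for the moment, N m; "grip_width": finger opening in m.
Only numpy, scipy, OpenCV 4.12 (cv2) and the standard library are available. Lean on these libraries where they do the work, as an engineer would, in place of code of your own. Each camera call takes 0.05 s, during which the arm holds its last target.

## Working session

There is one attempt and no reset: what is moved stays moved. The work goes in short steps, Python scripts to look and compute and a shell command to move; the robot and the scene stay as the last step left them, time stands still between calls to the robot, and variables do not carry over. Pictures are saved under pics/ and viewed, and the job is handed in when it is done.

```bash
ls; mkdir -p pics
cat > h.py <<'E'
import numpy as np,cv2
from station import manip,eyes,job
from scipy.spatial.transform import Rotation as R
E
python3 - <<'E'
from h import *
s=manip.read_state();print(s);print(manip.nose_length)
for n in ["top","side","wrist"]:
    c=eyes.capture(n);cv2.imwrite(f"pics/{n}0.png",c["img"][:,:,::-1]);np.savez(f"pics/{n}0.npz",**c)
    print(n,c["K"],c["dist_coeffs"],np.round(c["cam_to_world"],3))
E
```

```text
pics
{'time': 0.0, 'qpos': array([-1.31553932,  0.61596142, -0.01262794,  1.42493193,  0.00811161,
        1.10337073, -0.04043423]), 'dq': array([-1.95788208e-03, -5.35023095e-05,  2.09497370e-04,  1.60327189e-04,
       -6.10663130e-04, -9.19824835e-04,  9.19981489e-05]), 'joint_torque': array([-8.78242690e-05, -4.69215095e+01,  2.58962056e-01, -1.71042913e+01,
        9.89555876e-03,  9.68744396e-03,  1.32346827e-06]), 'position': array([0.1804952 , 0.62360584, 0.2200998 ]), 'eef_rot': array([ 0.56581114,  0.42412131, -0.42558471, -0.56467382]), 'force': array([ 0.107242  , -0.6349331 , -0.45713581]), 'wrist_torque': array([-0.01085841, -0.01389922, -0.01951526]), 'grip_width': 0.08541946652607355}
0.011
top [[503.17934917   0.         285.46163324]
 [  0.         503.17934917 211.06029166]
 [  0.           0.           1.        ]] [-0.04506869  0.          0.          0.          0.        ] [[ 0.003  0.984 -0.179  0.356]
 [-1.     0.002 -0.002  0.   ]
 [-0.002  0.179  0.984  1.264]
 [ 0.     0.     0.     1.   ]]
side [[446.00690529   0.         284.84882994]
 [  0.         446.00690529 210.54929391]
 [  0.           0.           1.        ]] [0.01256043 0.         0.         0.         0.        ] [[-0.966  0.172 -0.194  0.39 ]
 [-0.258 -0.567  0.783  0.727]
 [ 0.025  0.806  0.592  0.642]
 [ 0.     0.     0.     1.   ]]
wrist [[301.20281067   0.         280.50492754]
 [  0.         301.20281067 204.44131396]
 [  0.           0.           1.        ]] [-0.06821947  0.          0.          0.          0.        ] [[ 0.278 -0.915 -0.292  0.105]
 [ 0.961  0.264  0.086  0.646]
 [-0.002 -0.305  0.952  0.373]
 [ 0.     0.     0.     1.   ]]
```

View pics/top0.png

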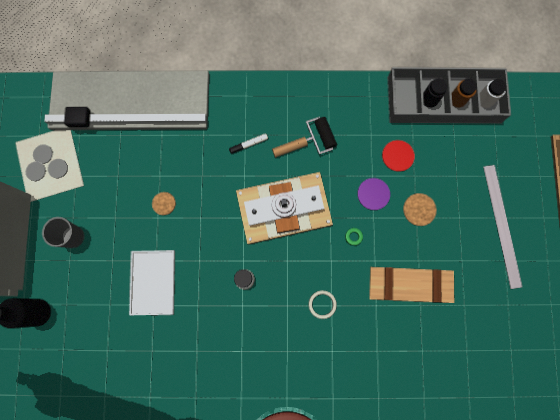

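View pics/side0.png

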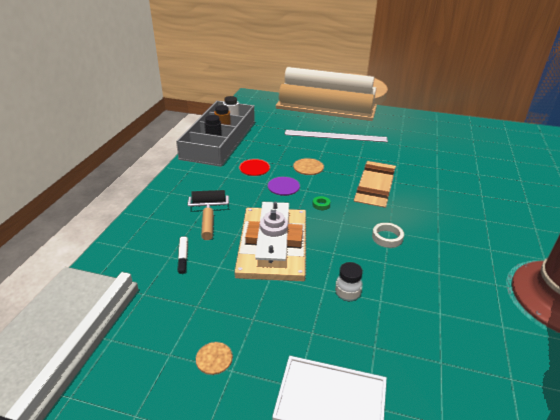

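View pics/wrist0.png

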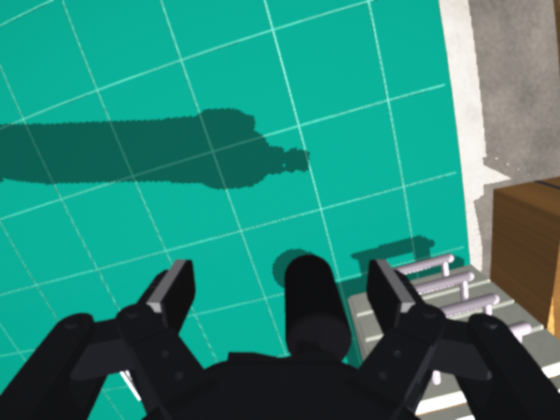

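Candidates in the top view:
- Small weight: steel ring on the press (284,204), not the green ring (354,236) or the cream ring (322,304).
- Large weight: the lower steel ring on the press, same pixel.
- Large coaster: cork (420,209), not purple (374,194) or red (398,155).
- Small coaster: cork (163,203).

The rack is at (412,285), the tray at (152,283) and the jar at (244,279).

```bash
cat >> h.py <<'E'
def load(f): return dict(np.load(f))
def cast(c,uv,z):
    uv=np.asarray(uv,float).reshape(-1,1,2)
    p=cv2.undistortPoints(uv,c["K"],c["dist_coeffs"]).reshape(-1,2)
    d=np.c_[p[:,0],-p[:,1],-np.ones(len(p))]@c["cam_to_world"][:3,:3].T
    o=c["cam_to_world"][:3,3]
    return o+d*((z-o[2])/d[:,2])[:,None]
def proj(c,P):
    P=np.asarray(P,float).reshape(-1,3);T=np.linalg.inv(c["cam_to_world"])
    q=P@T[:3,:3].T+T[:3,3];q=q*[1,-1,-1]
    return cv2.projectPoints(q,np.zeros(3),np.zeros(3),c["K"],c["dist_coeffs"])[0].reshape(-1,2)
def snap(n,tag):
    c=eyes.capture(n);cv2.imwrite(f"pics/{tag}.png",c["img"][:,:,::-1]);np.savez(f"pics/{tag}.npz",**c);return c
def hsv(c): return cv2.cvtColor(c["img"],cv2.COLOR_RGB2HSV)
def blobs(m,amin=30):
    m=m.astype(np.uint8);cs,_=cv2.findContours(m,cv2.RETR_EXTERNAL,cv2.CHAIN_APPROX_NONE)
    return [k for k in cs if cv2.contourArea(k)>amin]
def near(bs,u,v):
    return min(bs,key=lambda k:np.hypot(*(k.reshape(-1,2).mean(0)-[u,v])))
def rect(P): # metric min-area rect of world points -> centre, sizes, long-axis angle
    (c,s,a)=cv2.minAreaRect((P[:,:2]*1000).astype(np.float32))
    if s[0]<s[1]: a+=90;s=s[::-1]
    return np.round(c,1),np.round(s,1),round((a+90)%180-90,1)
E
python3 - <<'E'
from h import *
t=load("pics/top0.npz");s=load("pics/side0.npz")
for n,c in(("top",t),("side",s)):
    H=hsv(c);h,sa,v=H[:,:,0].astype(int),H[:,:,1],H[:,:,2]
    orange=((h<25)&(sa>70)&(v>60))
    gd=((h>70)&(h<95)&(sa>90))
    pts={"top":dict(sc=(163,203),lc=(420,209),rack=(412,285),tray=(152,283),jar=(244,279),base=(284,208)),"side":dict(sc=(213,357),lc=(308,166),rack=(375,183),tray=(330,395),jar=(349,280),base=(272,242))}[n]
    B=blobs(~gd,40)
    for k,p in pts.items():
        b=near(B,*p);z=dict(sc=.005,lc=.005,rack=.014,tray=.01,jar=.0,base=.018)[k]
        P=cast(c,b.reshape(-1,2),z)
        if k in("sc","lc"):
            print(n,k,np.round(((P.max(0)+P.min(0))/2*1000)[:2],1),np.round(P.max(0)-P.min(0),4)[:2], rect(P), [round(x*1000,1) for x in cv2.fitEllipse((P[:,:2]).astype(np.float32)*1)[0]])
        else: print(n,k,rect(P),cv2.boundingRect(b))
def crop(c,x,y,w,h,k,f): cv2.imwrite(f,cv2.resize(c["img"][y:y+h,x:x+w,::-1],None,fx=k,fy=k,interpolation=cv2.INTER_CUBIC))
crop(t,225,165,120,90,6,"pics/ct.png");crop(s,220,190,110,95,6,"pics/cs.png")
E
```

```text
top sc [604.7 315.5] [0.06   0.0599] (array([605. , 315.3]), array([60.4, 59.2]), 2.4) [605.9, 315.7]
top lc [ 591.9 -338.7] [0.0831 0.0853] (array([ 591.9, -338.7]), array([85.3, 83.1]), -89.9) [591.7, -338.6]
top rack (array([ 400.5, -308.3]), array([210.5,  82. ]), 87.4) (369, 266, 86, 37)
top tray (array([404.8, 334.9]), array([160.7, 112.6]), 1.2) (129, 250, 46, 66)
top jar (array([414.1, 106.3]), array([50. , 49.7]), -89.3) (234, 269, 21, 21)
top base (array([593.2,   7.8]), array([220.8, 143.8]), -77.1) (236, 172, 97, 72)
side sc [605.3 316.3] [0.0613 0.0632] (array([605.2, 316.8]), array([61.6, 61. ]), -74.0) [605.2, 316.4]
side lc [ 591.7 -338.2] [0.0865 0.0924] (array([ 590.7, -338.2]), array([87.6, 85.8]), -72.7) [590.9, -337.7]
side rack (array([ 400.6, -295.1]), array([215.1,  82.4]), 87.2) (354, 161, 42, 47)
side tray (array([405. , 335.3]), array([159.9, 112.6]), 1.4) (272, 356, 115, 64)
side jar (array([415.5,  70.2]), array([108.8,  50.5]), -85.4) (335, 262, 27, 39)
side base (array([595.2,   2.2]), array([264.8, 141.7]), -77.1) (234, 201, 72, 80)
```

View pics/ct.png

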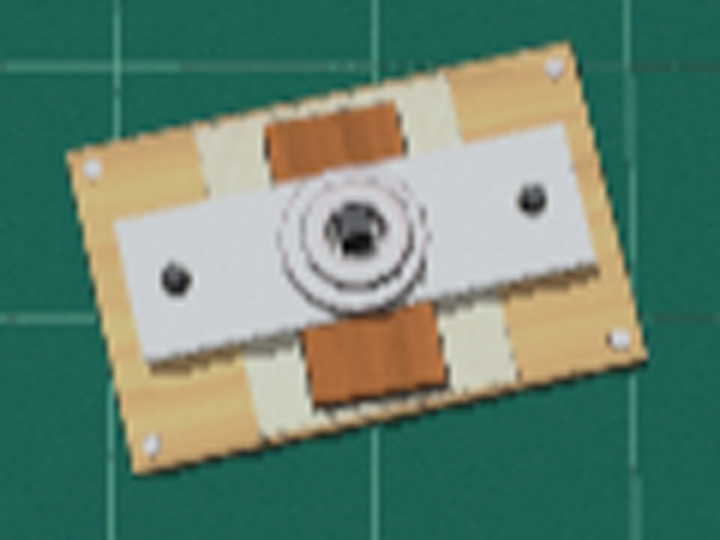

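View pics/cs.png

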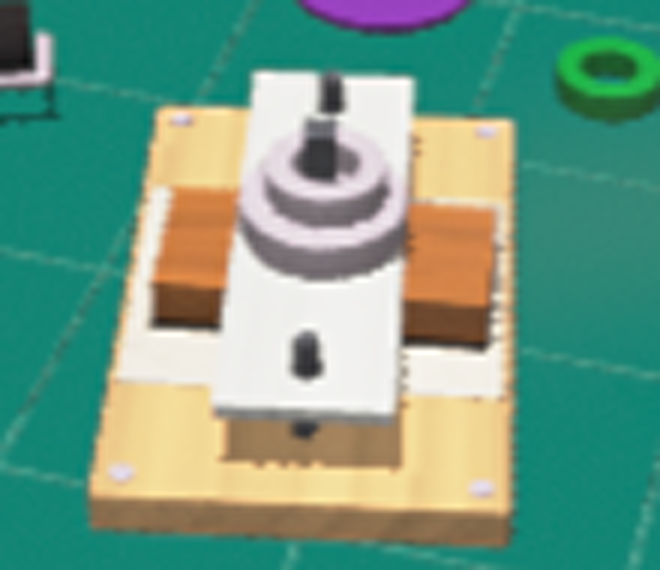

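The crops confirm the steel stack on the press at (284,204), with dowel tips at (254,211) and (313.5,198). Next I work out the tool axes and the press pose.

```bash
cat >> h.py <<'E'
def tool():
    s=manip.read_state();r=R.from_quat(s["eef_rot"]).as_matrix();return s,r
def go(x,y,z=None,yaw=None):
    """print tool-frame shift in mm to TCP target (m), turn needed so jaw axis (tool x) lies along yaw deg (mod 180)"""
    s,r=tool();p=s["position"];t=np.array([x,y,p[2] if z is None else z])
    print("t",round(s["time"],2),"p",np.round(p*1000,1),"jaw",round(np.degrees(np.arctan2(r[1,0],r[0,0])),2),"tilt",np.round(np.degrees(r[2,[0,2]]),2),"F",np.round(s["force"],1),"w",round(s["grip_width"]*1000,1),"q7",round(s["qpos"][6],2))
    print("shift tool mm",np.round(r.T@(t-p)*1000,1))
    if yaw is not None:
        j=np.degrees(np.arctan2(r[1,0],r[0,0]));d=(yaw-j+90)%180-90
        print("world turn deg",round(d,2),"tool-y turn rad",round(-np.radians(d),4))
E
python3 - <<'E'
from h import *
t=load("pics/top0.npz");s=load("pics/side0.npz")
a,b=cast(t,[(254.2,211.3),(313.5,198.3)],.06)
print("dowels",a,b,(a+b)/2,np.degrees(np.arctan2(*(a-b)[[1,0]])),np.linalg.norm(a-b))
print("post",cast(t,[(284.2,203)],.091))
o=np.array([220,190])
a,b=cast(s,[o+np.array([305,337])/6,o+np.array([332,77])/6],.06)
print("dowels side",a,b,(a+b)/2,np.degrees(np.arctan2(*(a-b)[[1,0]])),np.linalg.norm(a-b))
print("post",cast(s,[o+np.array([321,128])/6],.091))
_,r=tool();print(np.round(r,3))
go(.595,.008,.2201,102.9)
E
```

```text
dowels [0.57482508 0.07915013 0.06      ] [ 0.60741834 -0.06529556  0.06      ] [0.59112171 0.00692729 0.06      ] 102.71548384203962 0.1480772791385516
post [[0.58939661 0.00609327 0.091     ]]
dowels side [0.57622703 0.08172446 0.06      ] [ 0.60857077 -0.0639189   0.06      ] [0.5923989  0.00890278 0.06      ] 102.52076413276971 0.1491914990895744
post [[0.59216227 0.00875714 0.091     ]]
[[ 0.278 -0.001 -0.961]
 [ 0.961 -0.002  0.278]
 [-0.002 -1.    -0.   ]]
t 0.15 p [180.6 623.8 220.4] jaw 73.86 tilt [-0.12 -0.  ] F [-0.6  0.5  0.3] w 85.6 q7 -0.04
shift tool mm [-476.3    1.3 -569.3]
world turn deg 29.04 tool-y turn rad -0.5069
```

```bash
R='[[85,-21.3,0,-33.2,0],[85,-21.3,0,-33.2,0],[85,-21.3,0,-33.2,0],[85,-21.3,0,-33.2,0],[85,-21.3,0,-33.2,0]]' ; unset R
python3 -m pendant '[[85,-21.3,0,-33.2,0],[85,-21.3,0,-33.2,0],[85,-21.3,0,-33.2,0],[85,-21.3,0,-33.2,0],[85,-21.3,0,-33.2,0]]' 40
python3 -m pendant '[[85,-21.3,0,-33.2,0],[85,-21.3,0,-33.2,0],[85,-21.3,0,-33.2,0],[85,-21.3,0,-33.2,0],[85,-21.3,0,-33.2,0]]'
python3 -m pendant '[[85,-21.3,0,-33.2,0],[85,-21.3,0,-33.2,0],[85,-21.3,0,-33.2,0],[85,-21.3,0,-33.2,0],[85,-21.3,0,-33.2,0]]'
python3 -m pendant '[[85,-21.3,0,-33.2,0],[85,-21.3,0,-33.2,0],[85,-21.3,0,-33.2,0],[85,-21.3,0,-33.2,0],[85,-21.3,0,-33.2,0]]'
python3 -m pendant '[[85,0,0,0,-0.127],[85,0,0,0,-0.127],[85,0,0,0,-0.127],[85,0,0,0,-0.127],[85,0,0,0,0]]'
python3 - <<'E'
from h import *
go(.592,.008,.2201,102.7)
snap("wrist","w1")
E
```

```text
time: 0.65
position: [0.3114, 0.4744, 0.2211]
eef_rot: [0.565, 0.425, -0.425, -0.565]
force: [0.9, -0.5, -0.2]
grip_width: 0.0851
time: 1.15
position: [0.4411, 0.326, 0.2211]
eef_rot: [-0.565, -0.425, 0.425, 0.565]
force: [0.9, 0.3, 0.2]
grip_width: 0.085
time: 1.65
position: [0.5709, 0.1776, 0.221]
eef_rot: [-0.565, -0.425, 0.425, 0.565]
force: [0.9, 0.6, 1.0]
grip_width: 0.085
time: 2.15
position: [0.7007, 0.0293, 0.2208]
eef_rot: [-0.565, -0.425, 0.425, 0.565]
force: [0.5, -0.0, 0.2]
grip_width: 0.0849
time: 2.65
position: [0.6998, 0.0302, 0.2207]
eef_rot: [-0.44, -0.553, 0.553, 0.441]
force: [1.1, 0.7, -0.2]
grip_width: 0.0851
t 2.65 p [699.8  30.2 220.7] jaw 102.94 tilt [0.03 0.07] F [ 1.1  0.7 -0.2] w 85.1 q7 1.68
shift tool mm [  2.5   0.7 110. ]
world turn deg -0.24 tool-y turn rad 0.0042
```

View pics/w1.png

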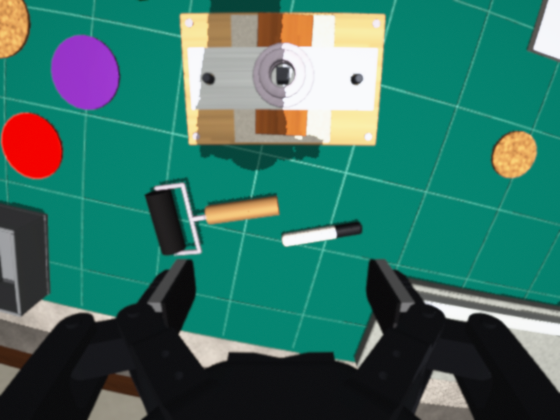

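The wrist view shows the press with dowel tips near (208,78) and (357,78) and the post top near (283,74). I'll measure these more finely.

Run:
```python
from h import *
c=load("pics/w1.npz");g=cv2.cvtColor(c["img"],cv2.COLOR_RGB2GRAY)
x,y=175,5
cv2.imwrite("pics/w1c.png",cv2.resize(c["img"][y:y+145,x:x+215,::-1],None,fx=3.6,fy=3.6,interpolation=cv2.INTER_CUBIC))
for b in blobs(g[40:110,190:375]<75,5):
    print(cv2.boundingRect(b),np.array([190,40])+b.reshape(-1,2).mean(0))
H=hsv(c);nb=((H[:,:,0]<70)|(H[:,:,1]<90))&(H[:,:,2]>90)
b=near(blobs(nb,500),283,78);P=cast(c,b.reshape(-1,2),.018);print(rect(P))
w=(H[:,:,1]<40)&(H[:,:,2]>150);b=near(blobs(w,500),283,78);print("plate",rect(cast(c,b.reshape(-1,2),.046)),cv2.boundingRect(b))
```

```text
(162, 35, 6, 9) [354.   79.4]
(13, 34, 11, 10) [208.22222222  78.2962963 ]
(86, 26, 12, 18) [281.56862745  75.01960784]
(array([593.5,   8.9]), array([221.2, 140.9]), -77.1)
plate (array([595. ,   9.1]), array([191.4, 122.5]), -77.4) (187, 15, 191, 127)
```

View pics/w1c.png

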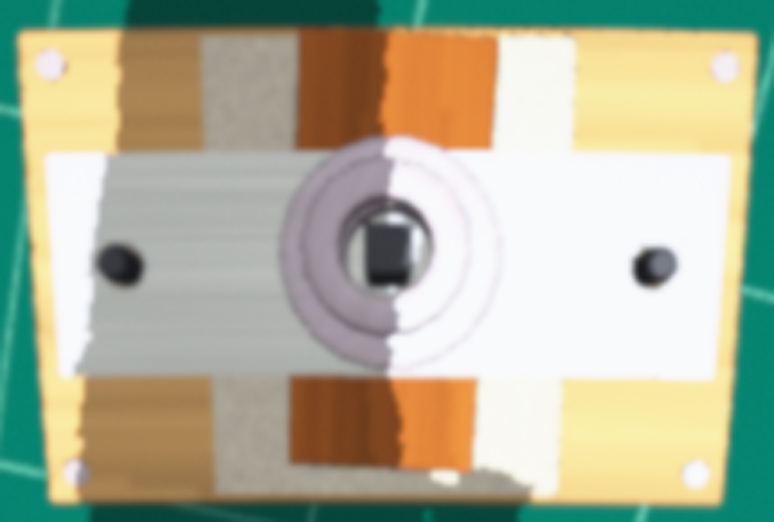

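Run:
```python
from h import *
c=load("pics/w1.npz");o=np.array([175,5])
f=lambda p:o+np.array(p)/3.6
print("post",cast(c,[f((389,245))],.091)*1e3)
print("small",cast(c,[f((385,245)),f((300,245)),f((470,245)),f((385,155)),f((385,335))],.076)*1e3)
print("large",cast(c,[f((391,253)),f((280,253)),f((502,253))],.062)*1e3)
d=cast(c,[f((118,264)),f((660,265))],.06)*1e3;print("dow",d,d.mean(0),np.degrees(np.arctan2(*(d[0]-d[1])[[1,0]])))
go(.5925,.0085,.12,102.9)
```

```text
post [[593.05204414   9.1458985   91.        ]]
small [[591.6733158    7.92167958  76.        ]
 [596.5127673  -13.27930979  76.        ]
 [586.73473285  29.10763745  76.        ]
 [570.79049265   3.08927719  76.        ]
 [613.23561558  12.91282625  76.        ]]
large [[591.7968997    9.68845452  62.        ]
 [598.41610527 -19.35594906  62.        ]
 [585.00172782  38.71297591  62.        ]]
dow [[610.50434632 -62.03807251  60.        ]
 [577.62036802  81.53597468  60.        ]] [594.06235717   9.74895109  60.        ] -77.09957083547411
t 2.7 p [699.8  30.3 220.8] jaw 102.81 tilt [0.03 0.06] F [-0.1 -0.6  1. ] w 85.0 q7 1.68
shift tool mm [  2.4 100.9 109.4]
world turn deg 0.09 tool-y turn rad -0.0016
```

Run:
```python
from h import *
c=load("pics/w1.npz");s,r=tool();p=s["position"]
for y in (-15,-10,-5,0,5,11):
    P=[p+r@np.array([a,y,11])/1e3 for a in(-42.5,42.5)];P+=[p+r@np.array([a,y,-11])/1e3 for a in(-42.5,42.5)]
    print(y,np.round(proj(c,P)).tolist())
x,y=130,250
cv2.imwrite("pics/w1f.png",cv2.resize(c["img"][y:y+150,x:x+290,::-1],None,fx=2.7,fy=2.7,interpolation=cv2.INTER_CUBIC))
```

```text
-15 [[195.0, 248.0], [363.0, 249.0], [199.0, 286.0], [359.0, 286.0]]
-10 [[198.0, 244.0], [360.0, 244.0], [201.0, 281.0], [357.0, 281.0]]
-5 [[200.0, 240.0], [358.0, 240.0], [203.0, 276.0], [354.0, 276.0]]
0 [[202.0, 236.0], [356.0, 237.0], [205.0, 271.0], [352.0, 272.0]]
5 [[204.0, 233.0], [354.0, 233.0], [207.0, 267.0], [351.0, 267.0]]
11 [[207.0, 229.0], [351.0, 229.0], [210.0, 262.0], [348.0, 262.0]]
```

View pics/w1f.png

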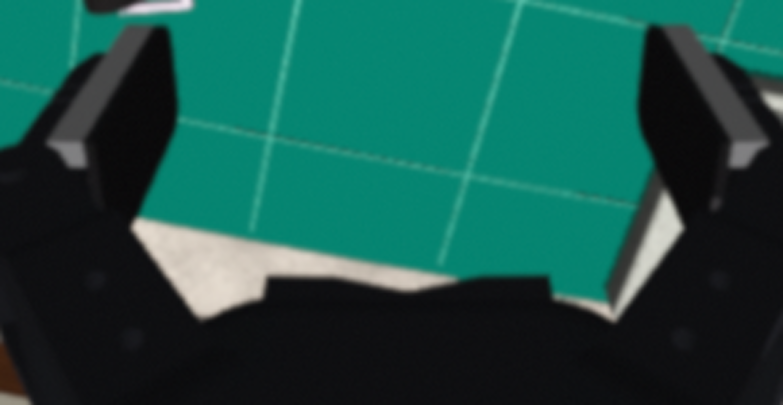

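```bash
python3 -m pendant '[[62,0,0,0,0],[62,0,0,0,0],[62,0,0,0,0],[62,0,0,0,0],[62,0,0,0,0]]'
python3 - <<'E'
from h import *
snap("wrist","w62")
E
python3 -m pendant '[[46,0,0,0,0],[46,0,0,0,0],[46,0,0,0,0],[46,0,0,0,0],[46,0,0,0,0]]'
python3 - <<'E'
from h import *
snap("wrist","w46")
E
python3 -m pendant '[[12,0,0,0,0],[12,0,0,0,0],[12,0,0,0,0],[12,0,0,0,0],[12,0,0,0,0]]'
python3 - <<'E'
from h import *
snap("wrist","w12")
ims=[cv2.imread(f"pics/w{k}.png")[220:400,130:420] for k in(62,46,12)]
cv2.imwrite("pics/wf.png",cv2.resize(np.vstack(ims),None,fx=1.1,fy=1.1,interpolation=cv2.INTER_CUBIC))
c=load("pics/w12.npz");s,r=tool();p=s["position"]
for a in(31,23,6):
  for y in (-20,-10,0,11):
    P=[p+r@np.array([a,y,b])/1e3 for b in(11,-11)]
    print(a,y,np.round(proj(c,P)).tolist())
E
```

```text
time: 3.2
position: [0.7001, 0.0306, 0.2213]
eef_rot: [-0.44, -0.553, 0.553, 0.44]
force: [-0.4, -0.5, -0.6]
grip_width: 0.0621
time: 3.75
position: [0.7001, 0.0305, 0.2213]
eef_rot: [-0.44, -0.553, 0.553, 0.44]
force: [0.4, -0.4, -0.0]
grip_width: 0.0456
time: 4.3
position: [0.7001, 0.0305, 0.2213]
eef_rot: [-0.44, -0.553, 0.553, 0.44]
force: [-0.0, -0.9, 0.0]
grip_width: 0.0117
31 -20 [[342.0, 253.0], [339.0, 291.0]]
31 -10 [[338.0, 244.0], [336.0, 281.0]]
31 0 [[335.0, 236.0], [333.0, 271.0]]
31 11 [[332.0, 229.0], [330.0, 262.0]]
23 -20 [[326.0, 253.0], [323.0, 291.0]]
23 -10 [[323.0, 244.0], [321.0, 281.0]]
23 0 [[320.0, 236.0], [319.0, 271.0]]
23 11 [[318.0, 229.0], [317.0, 262.0]]
6 -20 [[291.0, 253.0], [290.0, 292.0]]
6 -10 [[290.0, 244.0], [290.0, 281.0]]
6 0 [[290.0, 236.0], [289.0, 272.0]]
6 11 [[289.0, 229.0], [289.0, 262.0]]
```

View pics/wf.png

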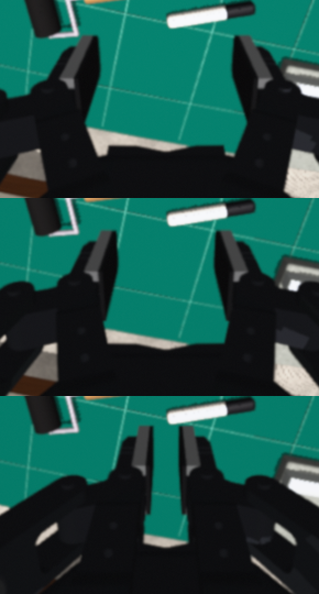

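Run:
```python
from h import *
s,r=tool();p=s["position"]
c=snap("side","s1")
for y in(-30,-20,-10,0,11): print(y,np.round(proj(c,[p+r@np.array([0,y,0])/1e3])).tolist())
q=proj(c,[p])[0].astype(int);x,y=q-[70,70];x=max(x,0);y=max(y,0)
cv2.imwrite("pics/s1c.png",cv2.resize(c["img"][y:y+130,x:x+140,::-1],None,fx=4,fy=4,interpolation=cv2.INTER_CUBIC));print(x,y)
```

```text
-30 [[216.0, 139.0]]
-20 [[216.0, 144.0]]
-10 [[216.0, 149.0]]
0 [[217.0, 153.0]]
11 [[217.0, 158.0]]
146 83
```

View pics/s1c.png

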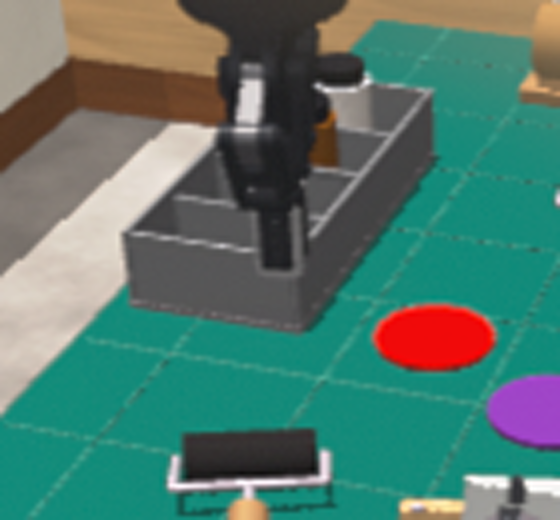

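Both cameras put the fingertips about 20 mm farther back than nose_length says. I'll therefore descend in steps and check visually.

```bash
python3 - <<'E'
from h import *
go(.5923,.0085,.12,102.9)
E
python3 -m pendant '[[62,0.5,0,36.6,0],[62,0.5,0,36.6,0],[62,0.5,0,36.6,0],[62,0,0,0,0],[62,0,0,0,0]]'
python3 -m pendant '[[62,0,30,0,0],[62,0,30,0,0],[62,0,30,0,0],[62,0,20,0,0],[62,0,0,0,0]]'
python3 - <<'E'
from h import *
go(.5923,.0085,.10,102.9)
c=snap("wrist","w2");d=snap("side","s2")
a=cv2.resize(c["img"][150:400,130:430],(480,400));b=cv2.resize(d["img"][130:290,190:350],(400,400),interpolation=cv2.INTER_CUBIC)
cv2.imwrite("pics/v2.png",np.hstack([a,b])[:,:,::-1][:, :800])
E
```

```text
t 4.4 p [700.1  30.5 221.3] jaw 102.97 tilt [-0.  0.] F [0.7 0.4 0.4] w 12.1 q7 1.68
shift tool mm [  2.7 101.3 110. ]
world turn deg -0.07 tool-y turn rad 0.0011
time: 4.9
position: [0.5928, 0.0072, 0.222]
eef_rot: [0.441, 0.553, -0.553, -0.44]
force: [0.6, -0.1, 0.2]
grip_width: 0.062
time: 5.4
position: [0.5922, 0.0079, 0.1082]
eef_rot: [-0.439, -0.552, 0.554, 0.442]
force: [-0.1, -0.6, -0.4]
grip_width: 0.0624
t 5.4 p [592.2   7.9 108.2] jaw 103.0 tilt [0.08 0.28] F [-0.1 -0.6 -0.4] w 62.4 q7 1.68
shift tool mm [ 0.6  8.2 -0.2]
world turn deg -0.1 tool-y turn rad 0.0017
```

View pics/v2.png

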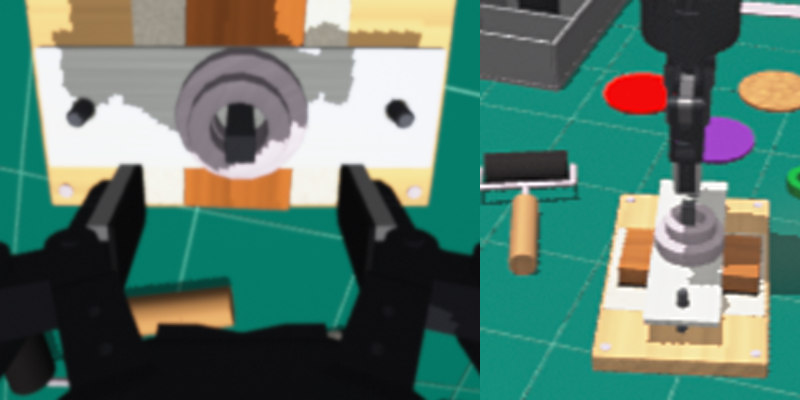

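```bash
python3 -m pendant '[[62,0.5,7,0,0],[62,0,7,0,0],[62,0,7,0,0],[62,0,7,0,0],[62,0,0,0,0]]'
python3 - <<'E'
from h import *
go(.5923,.0085,.07,102.9)
c=snap("wrist","w3");d=snap("side","s3")
a=cv2.resize(c["img"][150:400,130:430],(480,400));b=cv2.resize(d["img"][150:250,210:310],(400,400),interpolation=cv2.INTER_CUBIC)
cv2.imwrite("pics/v3.png",np.hstack([a,b])[:,:,::-1][:, :800])
E
```

```text
time: 6.0
position: [0.5917, 0.0078, 0.0821]
eef_rot: [-0.44, -0.553, 0.554, 0.441]
force: [-0.0, 0.3, 0.5]
grip_width: 0.0619
t 6.0 p [591.7   7.8  82.1] jaw 102.96 tilt [0.02 0.14] F [-0.   0.3  0.5] w 61.9 q7 1.67
shift tool mm [ 0.6 12.1 -0.7]
world turn deg -0.06 tool-y turn rad 0.0011
```

View pics/v3.png

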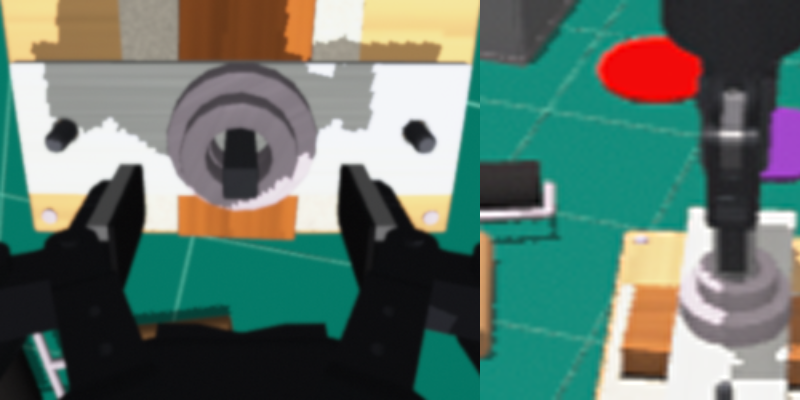

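Run:
```python
from h import *
d=load("pics/s3.npz");s,r=tool();p=s["position"]
for a in(31,36):
  for y in(-30,-20,-10,0,11): print(a,y,np.round(proj(d,[p+r@np.array([a,y,b])/1e3 for b in(-11,11)]),1).tolist())
cv2.imwrite("pics/s3c.png",cv2.resize(d["img"][160:250,230:320,::-1],None,fx=6.6,fy=6.6,interpolation=cv2.INTER_CUBIC))
```

```text
31 -30 [[267.2, 211.1], [278.2, 211.5]]
31 -20 [[267.2, 215.1], [278.1, 215.5]]
31 -10 [[267.2, 219.1], [278.0, 219.5]]
31 0 [[267.2, 223.0], [278.0, 223.4]]
31 11 [[267.2, 227.2], [277.9, 227.6]]
36 -30 [[267.0, 212.6], [278.1, 213.0]]
36 -20 [[267.0, 216.6], [278.0, 217.0]]
36 -10 [[267.0, 220.6], [277.9, 221.0]]
36 0 [[267.0, 224.5], [277.8, 224.9]]
36 11 [[267.0, 228.7], [277.8, 229.2]]
```

View pics/s3c.png

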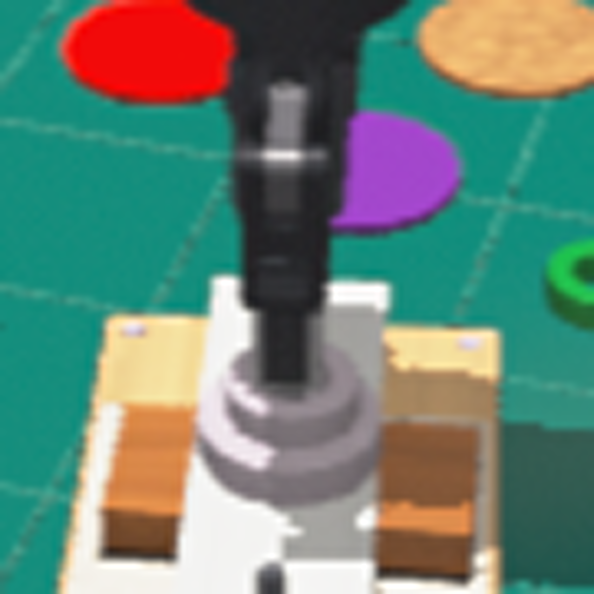

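```bash
python3 -m pendant '[[62,0.5,3.5,-0.5,0],[62,0,3.5,0,0],[62,0,3.5,0,0],[62,0,3.5,0,0],[62,0,0,0,0]]'
python3 - <<'E'
from h import *
go(.5923,.0085,.06,102.9)
c=snap("wrist","w4");d=snap("side","s4")
a=cv2.resize(c["img"][150:400,130:430],(480,400));b=cv2.resize(d["img"][180:240,250:298],(320,400),interpolation=cv2.INTER_CUBIC)
cv2.imwrite("pics/v4.png",np.hstack([a,b])[:,:,::-1][:, :800])
E
```

```text
time: 6.6
position: [0.5925, 0.0084, 0.0686]
eef_rot: [-0.44, -0.553, 0.554, 0.441]
force: [0.2, -1.3, -0.2]
grip_width: 0.0621
t 6.6 p [592.5   8.4  68.6] jaw 102.97 tilt [0.01 0.08] F [ 0.2 -1.3 -0.2] w 62.1 q7 1.67
shift tool mm [0.1 8.6 0.2]
world turn deg -0.07 tool-y turn rad 0.0011
```

View pics/v4.png

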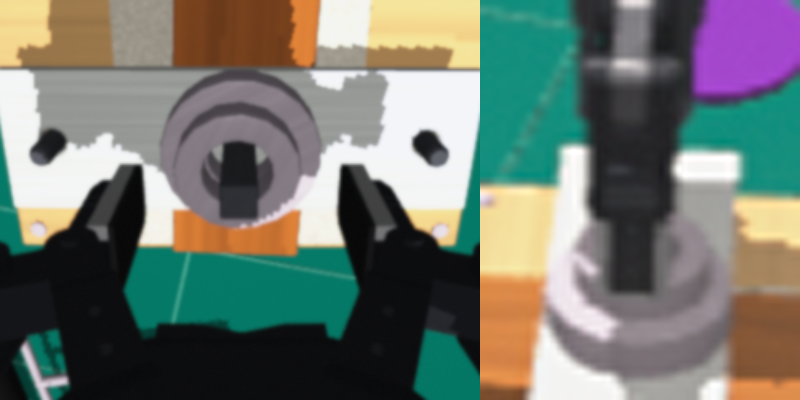

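```bash
python3 -m pendant '[[62,0,3,0,0],[62,0,3,0,0],[62,0,3,0,0],[62,0,3,0,0],[62,0,0,0,0]]'
python3 - <<'E'
from h import *
go(.5923,.0085,.06,102.9)
c=snap("wrist","w5");d=snap("side","s5")
a=cv2.resize(c["img"][150:400,130:430],(480,400));b=cv2.resize(d["img"][180:240,250:298],(320,400),interpolation=cv2.INTER_CUBIC)
cv2.imwrite("pics/v5.png",np.hstack([a,b])[:,:,::-1][:, :800])
E
```

```text
time: 7.2
position: [0.5926, 0.0084, 0.0567]
eef_rot: [-0.44, -0.553, 0.554, 0.441]
force: [-0.1, -0.1, -0.5]
grip_width: 0.0621
t 7.2 p [592.6   8.4  56.7] jaw 102.96 tilt [0.01 0.07] F [-0.1 -0.1 -0.5] w 62.1 q7 1.67
shift tool mm [ 0.2 -3.3  0.2]
world turn deg -0.06 tool-y turn rad 0.0011
```

View pics/v5.png

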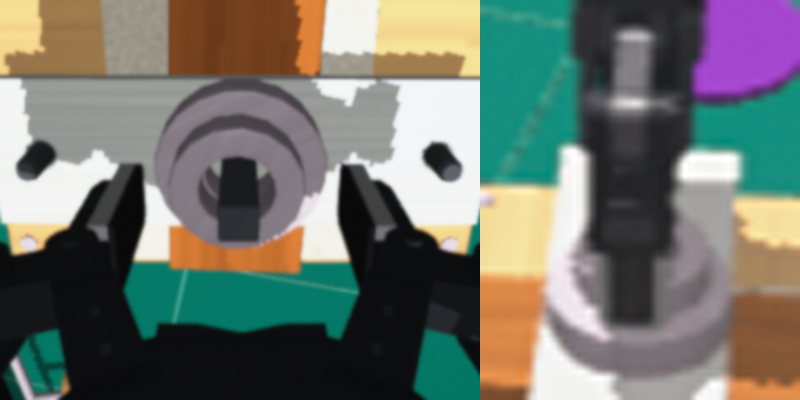

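```bash
python3 -m pendant '[[62,0,1,0,0],[62,0,1,0,0],[50,0,0,0,0],[46,0,0,0,0],[46,0,0,0,0]]' 50
python3 - <<'E'
from h import *
go(.5923,.0085,.06,102.9)
c=snap("wrist","w6");d=snap("side","s6")
a=cv2.resize(c["img"][150:400,130:430],(480,400));b=cv2.resize(d["img"][180:240,250:298],(320,400),interpolation=cv2.INTER_CUBIC)
cv2.imwrite("pics/v6.png",np.hstack([a,b])[:,:,::-1][:, :800])
E
```

```text
time: 7.8
position: [0.593, 0.0082, 0.0554]
eef_rot: [-0.441, -0.553, 0.553, 0.44]
force: [0.2, 0.5, -0.6]
grip_width: 0.0462
t 7.8 p [593.    8.2  55.4] jaw 102.95 tilt [-0.02  0.  ] F [ 0.2  0.5 -0.6] w 46.2 q7 1.67
shift tool mm [ 0.5 -4.6  0.6]
world turn deg -0.05 tool-y turn rad 0.0009
```

View pics/v6.png

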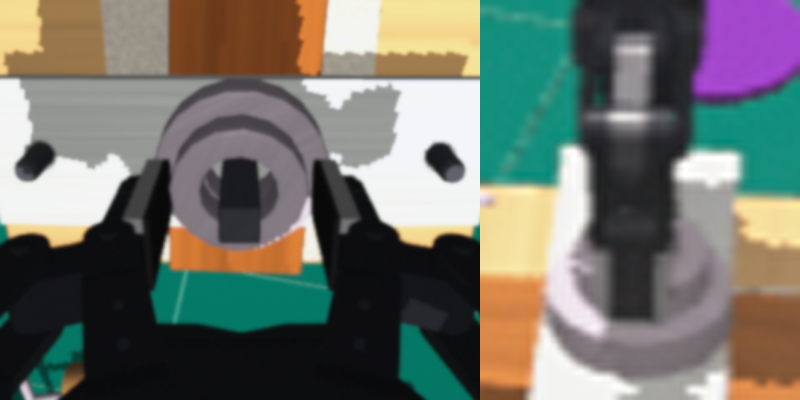

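```bash
python3 -m pendant '[[40,0,0,0,0],[38,0,0,0,0],[38,0,0,0,0],[38,0,0,0,0],[38,0,0,0,0]]' 50
python3 - <<'E'
from h import *
go(.5923,.0085,.06,102.9)
c=snap("wrist","w7");d=snap("side","s7")
a=cv2.resize(c["img"][150:400,130:430],(480,400));b=cv2.resize(d["img"][180:240,250:298],(320,400),interpolation=cv2.INTER_CUBIC)
cv2.imwrite("pics/v7.png",np.hstack([a,b])[:,:,::-1][:, :800])
E
```

```text
time: 8.4
position: [0.5932, 0.0082, 0.0559]
eef_rot: [0.441, 0.553, -0.553, -0.44]
force: [-1.4, -0.6, 4.4]
grip_width: 0.0413
t 8.4 p [593.2   8.2  55.9] jaw 102.96 tilt [-0.03 -0.02] F [-1.4 -0.6  4.4] w 41.3 q7 1.67
shift tool mm [ 0.5 -4.1  0.8]
world turn deg -0.06 tool-y turn rad 0.001
```

View pics/v7.png

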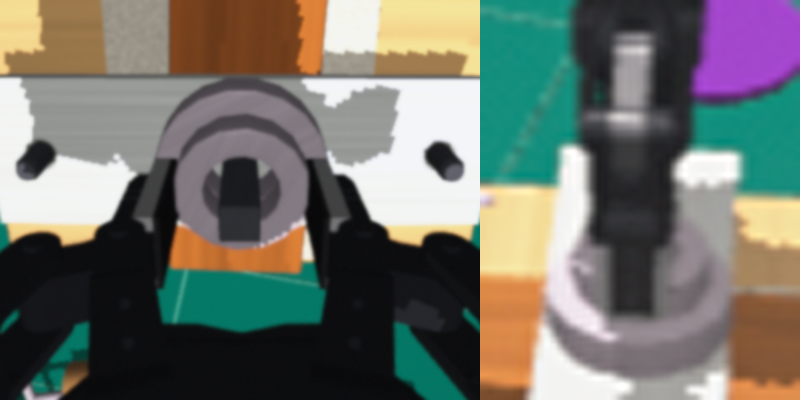

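```bash
python3 -m pendant '[[38,0,-2,0,0],[38,0,-3,0,0],[38,0,-3,0,0],[38,0,-2,0,0],[38,0,0,0,0]]' 50
python3 - <<'E'
from h import *
go(.5923,.0085,.06,102.9)
c=snap("wrist","w8");d=snap("side","s8")
a=cv2.resize(c["img"][150:400,130:430],(480,400));b=cv2.resize(d["img"][180:240,250:298],(320,400),interpolation=cv2.INTER_CUBIC)
cv2.imwrite("pics/v8.png",np.hstack([a,b])[:,:,::-1][:, :800])
E
```

```text
time: 9.0
position: [0.5932, 0.0086, 0.0656]
eef_rot: [0.44, 0.553, -0.553, -0.44]
force: [-1.0, -0.0, -0.7]
grip_width: 0.0413
t 9.0 p [593.2   8.6  65.6] jaw 102.97 tilt [ 0.   -0.03] F [-1.  -0.  -0.7] w 41.3 q7 1.67
shift tool mm [0.1 5.6 0.9]
world turn deg -0.07 tool-y turn rad 0.0013
```

View pics/v8.png

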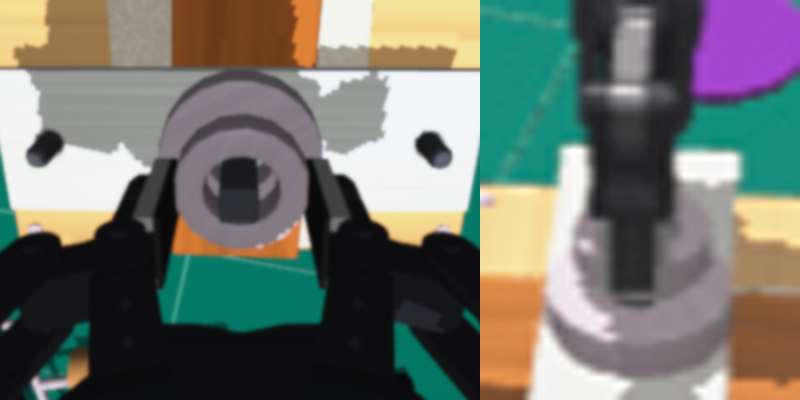

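```bash
python3 - <<'E'
from h import *
c=load("pics/w8.npz");s,r=tool();p=s["position"]
q=cast(c,[(280.9,150+182/1.6),(280.9,150+115/1.6),(280.9,150+248/1.6)],.086);print(q,(r.T@(q-p).T).T*1e3)
go(.605,.316,.22,102.9)
E
python3 -m pendant '[[38,0,-40,0,0],[38,0,-40,0,0],[38,0,-40,0,0],[38,0,-20,0,0],[38,0,0,0,0]]'
python3 - <<'E'
from h import *
go(.605,.316,.15,102.9)
E
```

```text
[[0.58772206 0.00844991 0.086     ]
 [0.56615657 0.00346448 0.086     ]
 [0.61136077 0.01391518 0.086     ]] [[  1.18951681 -20.72356359   5.12093219]
 [  1.16759705 -20.72166196  27.25517077]
 [  1.21409274 -20.72564805 -19.14133018]]
t 9.1 p [593.    8.4  65.3] jaw 102.96 tilt [0. 0.] F [ 0.   0.8 -0.8] w 41.1 q7 1.67
shift tool mm [ 297.  -154.7  -80.7]
world turn deg -0.06 tool-y turn rad 0.001
time: 9.6
position: [0.5953, 0.0086, 0.209]
eef_rot: [0.443, 0.555, -0.551, -0.438]
force: [0.1, -0.1, -1.6]
grip_width: 0.0408
t 9.6 p [595.3   8.6 209. ] jaw 102.96 tilt [-0.08 -0.45] F [ 0.1 -0.1 -1.6] w 40.8 q7 1.69
shift tool mm [297.5  59.1 -77.9]
world turn deg -0.06 tool-y turn rad 0.001
```

```bash
python3 -m pendant '[[38,42.5,0,-11.1,0],[38,42.5,0,-11.1,0],[38,42.5,0,-11.1,0],[38,42.5,0,-11.1,0],[38,42.5,0,-11.1,0]]'
python3 -m pendant '[[38,42.5,0,-11.1,0],[38,42.5,0,-11.1,0],[38,0,0,0,0],[38,0,0,0,0],[38,0,0,0,0]]'
python3 -m pendant '[[38,0,40,0,0],[38,0,40,0,0],[38,0,40,0,0],[38,0,30,0,0],[38,0,0,0,0]]'
python3 - <<'E'
from h import *
go(.605,.316,.0,102.9)
c=snap("wrist","w9");d=snap("side","s9");e=snap("top","t9")
a=cv2.resize(c["img"][150:400,130:430],(480,400));b=cv2.resize(d["img"][300:400,173:253],(320,400),interpolation=cv2.INTER_CUBIC)
cv2.imwrite("pics/v9.png",np.hstack([a,b])[:,:,::-1][:, :800])
E
```

```text
time: 10.1
position: [0.5982, 0.2292, 0.203]
eef_rot: [-0.44, -0.552, 0.554, 0.441]
force: [1.3, 0.0, -0.9]
grip_width: 0.041
time: 10.6
position: [0.602, 0.3136, 0.2036]
eef_rot: [-0.441, -0.551, 0.554, 0.441]
force: [0.6, 0.0, -0.6]
grip_width: 0.0407
time: 11.1
position: [0.5989, 0.3109, 0.0497]
eef_rot: [-0.44, -0.548, 0.557, 0.442]
force: [-1.5, -0.6, -1.6]
grip_width: 0.041
t 11.1 p [598.9 310.9  49.7] jaw 102.79 tilt [-0.29  0.67] F [-1.5 -0.6 -1.6] w 41.0 q7 1.21
shift tool mm [ 3.8 49.6 -7.7]
world turn deg 0.11 tool-y turn rad -0.0018
```

View pics/v9.png

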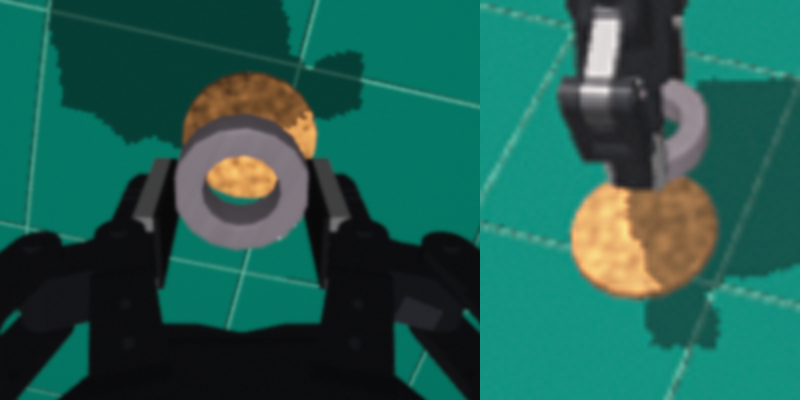

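```bash
python3 -m pendant '[[38,3.8,8,-7.7,0],[38,0,8,0,0],[38,0,8,0,0],[38,0,0,0,0],[38,0,0,0,0]]'
python3 - <<'E'
from h import *
go(.605,.316,.0,102.9)
c=snap("wrist","w10")
cv2.imwrite("pics/v10.png",cv2.resize(c["img"][150:400,130:430],(720,600))[:,:,::-1])
E
```

```text
time: 11.75
position: [0.6083, 0.3211, 0.0309]
eef_rot: [-0.44, -0.553, 0.554, 0.44]
force: [0.2, 0.2, -1.0]
grip_width: 0.041
t 11.75 p [608.3 321.1  30.9] jaw 102.97 tilt [-0.02  0.06] F [ 0.2  0.2 -1. ] w 41.0 q7 1.21
shift tool mm [-4.2 30.9  4.3]
world turn deg -0.07 tool-y turn rad 0.0012
```

View pics/v10.png

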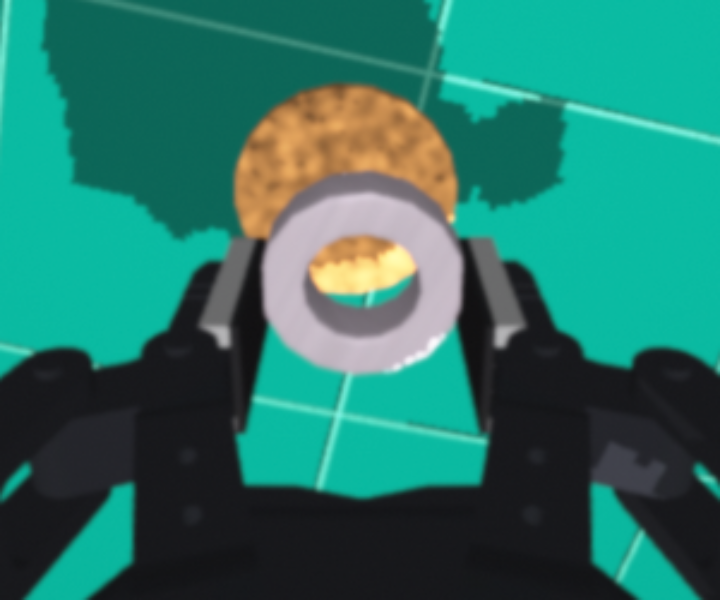

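```bash
python3 -m pendant '[[38,-4.2,7,4.3,0],[38,0,7,0,0],[38,0,6,0,0],[38,0,0,0,0],[38,0,0,0,0]]'
python3 - <<'E'
from h import *
go(.605,.316,-.0015,102.9)
c=snap("wrist","w11")
cv2.imwrite("pics/v11.png",cv2.resize(c["img"][150:400,130:430],(720,600))[:,:,::-1])
E
```

```text
time: 12.3
position: [0.6053, 0.3162, 0.0109]
eef_rot: [-0.44, -0.553, 0.553, 0.44]
force: [-0.7, 1.2, -0.5]
grip_width: 0.0414
t 12.3 p [605.3 316.2  10.9] jaw 102.97 tilt [-0.    0.03] F [-0.7  1.2 -0.5] w 41.4 q7 1.21
shift tool mm [-0.1 12.4  0.3]
world turn deg -0.07 tool-y turn rad 0.0012
```

View pics/v11.png

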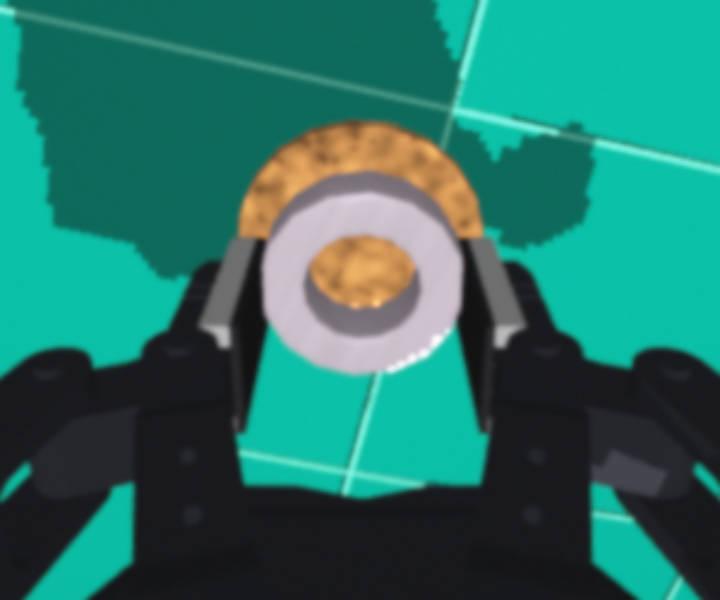

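```bash
python3 -m pendant '[[38,0,4,0,0],[38,0,4,0,0],[38,0,2,0,0],[38,0,0,0,0],[38,0,0,0,0]]'
python3 - <<'E'
from h import *
go(.605,.316,-.0015,102.9)
c=snap("wrist","w12b")
cv2.imwrite("pics/v12.png",cv2.resize(c["img"][150:400,130:430],(720,600))[:,:,::-1])
E
```

```text
time: 12.85
position: [0.6054, 0.3161, 0.0012]
eef_rot: [-0.44, -0.553, 0.553, 0.44]
force: [-0.1, 0.5, 0.5]
grip_width: 0.0412
t 12.85 p [605.4 316.1   1.2] jaw 102.96 tilt [-0.    0.01] F [-0.1  0.5  0.5] w 41.2 q7 1.21
shift tool mm [-0.1  2.7  0.4]
world turn deg -0.06 tool-y turn rad 0.0011
```

View pics/v12.png

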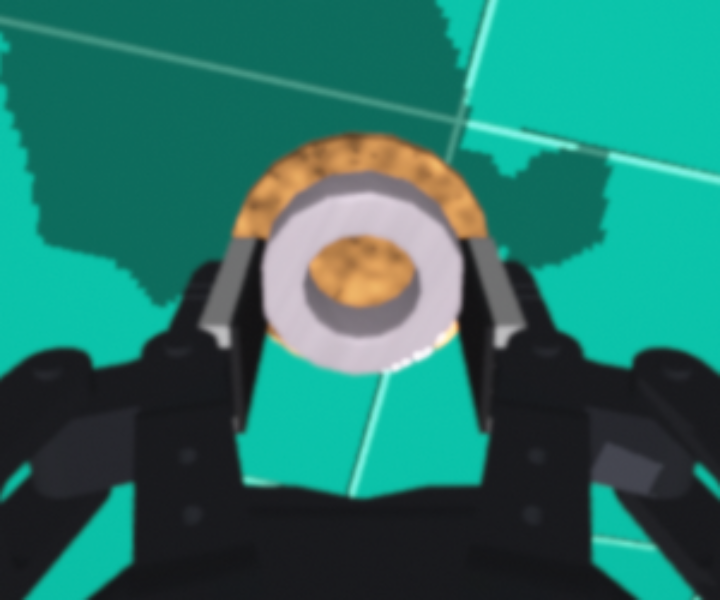

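```bash
python3 -m pendant '[[38,0,1,0,0],[38,0,1,0,0],[38,0,0.7,0,0],[38,0,0,0,0],[38,0,0,0,0]]'
python3 - <<'E'
from h import *
go(.605,.316,-.0015,102.9)
E
```

```text
time: 13.4
position: [0.6055, 0.3161, -0.0009]
eef_rot: [0.44, 0.553, -0.553, -0.44]
force: [-1.7, -0.4, 2.8]
grip_width: 0.0411
t 13.4 p [605.5 316.1  -0.9] jaw 102.96 tilt [-0.   -0.01] F [-1.7 -0.4  2.8] w 41.1 q7 1.21
shift tool mm [-0.   0.6  0.5]
world turn deg -0.06 tool-y turn rad 0.001
```

Contact is showing (+2.8 N). I'll release slowly, rise and look.

```bash
python3 -m pendant '[[44,0,0,0,0],[48,0,0,0,0],[54,0,0,0,0],[60,0,0,0,0],[62,0,0,0,0]]'
python3 -m pendant '[[62,0,-5,0,0],[62,0,-15,0,0],[70,0,-40,0,0],[70,0,-40,0,0],[70,0,-40,0,0]]'
python3 -m pendant '[[70,0,-30,-30,0],[70,0,-20,-40,0],[70,0,0,0,0],[70,0,0,0,0],[70,0,0,0,0]]'
python3 - <<'E'
from h import *
go(.5925,.0085,.2,102.9)
c=snap("wrist","w13");d=snap("side","s13");e=snap("top","t13")
b=cv2.resize(d["img"][310:400,168:258],(400,400),interpolation=cv2.INTER_CUBIC)
a=cv2.resize(c["img"][0:300,130:430],(400,400))
cv2.imwrite("pics/v13.png",np.hstack([a,b])[:,:,::-1])
# ring and coaster centres
o=lambda c:(lambda H:((H[:,:,0]<25)&(H[:,:,1]>70)&(H[:,:,2]>60)))(hsv(c))
H=hsv(d);nb=~((H[:,:,0]>70)&(H[:,:,0]<95)&(H[:,:,1]>90))
E
```

```text
time: 13.9
position: [0.6054, 0.3162, -0.0015]
eef_rot: [0.44, 0.553, -0.553, -0.44]
force: [-0.3, 0.4, 0.7]
grip_width: 0.062
time: 14.4
position: [0.6056, 0.3163, 0.1416]
eef_rot: [0.441, 0.554, -0.553, -0.44]
force: [0.6, 1.0, 0.4]
grip_width: 0.07
time: 14.9
position: [0.672, 0.3317, 0.1879]
eef_rot: [-0.44, -0.552, 0.554, 0.441]
force: [0.7, 0.6, 0.2]
grip_width: 0.0699
t 14.9 p [672.  331.7 187.9] jaw 103.0 tilt [-0.01  0.18] F [0.7 0.6 0.2] w 69.9 q7 1.26
shift tool mm [-297.   -11.6  150.2]
world turn deg -0.1 tool-y turn rad 0.0018
```

View pics/v13.png

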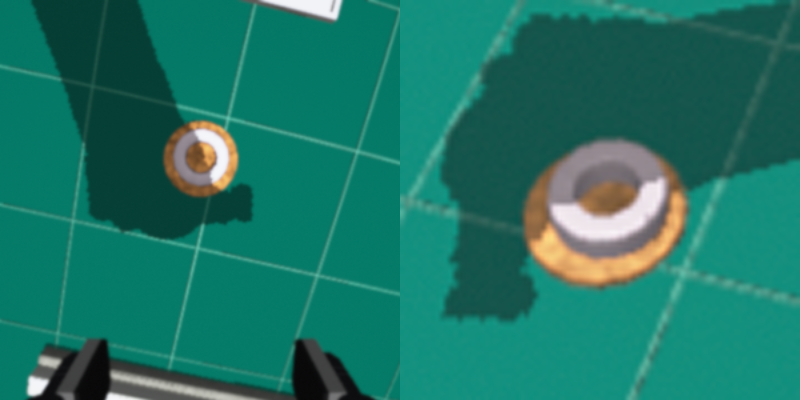

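The small ring sits centred on the small coaster in both views. Next is the large ring.

```bash
python3 -m pendant '[[74,-37.1,0,18.8,0],[74,-37.1,0,18.8,0],[74,-37.1,0,18.8,0],[74,-37.1,0,18.8,0],[74,-37.1,0,18.8,0]]'
python3 -m pendant '[[74,-37.1,0,18.8,0],[74,-37.1,0,18.8,0],[74,-37.1,0,18.8,0],[74,0,0,0,0],[74,0,0,0,0]]'
python3 -m pendant '[[74,0,30,0,0],[74,0,30,0,0],[74,0,30,0,0],[74,0,0,0,0],[74,0,0,0,0]]'
python3 - <<'E'
from h import *
go(.593,.0086,.037,102.9)
E
```

```text
time: 15.55
position: [0.6222, 0.1285, 0.1886]
eef_rot: [-0.44, -0.553, 0.554, 0.44]
force: [0.9, 0.1, 0.4]
grip_width: 0.074
time: 16.05
position: [0.5929, 0.0076, 0.1887]
eef_rot: [-0.441, -0.552, 0.553, 0.441]
force: [0.7, 0.6, -0.5]
grip_width: 0.0743
time: 16.55
position: [0.5938, 0.0108, 0.0988]
eef_rot: [0.439, 0.554, -0.554, -0.44]
force: [0.8, 1.3, 0.8]
grip_width: 0.0742
t 16.55 p [593.8  10.8  98.8] jaw 103.1 tilt [0.06 0.01] F [0.8 1.3 0.8] w 74.2 q7 1.66
shift tool mm [-2.  61.7  1.2]
world turn deg -0.2 tool-y turn rad 0.0035
```

```bash
python3 -m pendant '[[74,-1,12,0.5,0],[74,0,12,0,0],[74,0,10,0,0],[74,0,10,0,0],[74,0,0,0,0]]'
python3 -m pendant '[[74,0,6,0,0],[74,0,5,0,0],[74,0,0,0,0],[74,0,0,0,0],[74,0,0,0,0]]'
python3 - <<'E'
from h import *
go(.593,.0086,.037,102.9)
c=snap("wrist","w14");d=snap("side","s14")
a=cv2.resize(c["img"][150:400,130:430],(480,400));b=cv2.resize(d["img"][180:240,250:298],(320,400),interpolation=cv2.INTER_CUBIC)
cv2.imwrite("pics/v14.png",np.hstack([a,b])[:,:,::-1][:, :800])
E
```

```text
time: 17.05
position: [0.5921, 0.0077, 0.0528]
eef_rot: [-0.439, -0.552, 0.554, 0.441]
force: [-0.4, 0.4, -0.1]
grip_width: 0.074
time: 17.55
position: [0.5936, 0.0078, 0.0439]
eef_rot: [0.441, 0.553, -0.553, -0.44]
force: [-0.3, -0.0, -0.2]
grip_width: 0.0741
t 17.55 p [593.6   7.8  43.9] jaw 102.96 tilt [-0.01 -0.04] F [-0.3 -0.  -0.2] w 74.1 q7 1.65
shift tool mm [0.9 6.9 0.4]
world turn deg -0.06 tool-y turn rad 0.0011
```

View pics/v14.png

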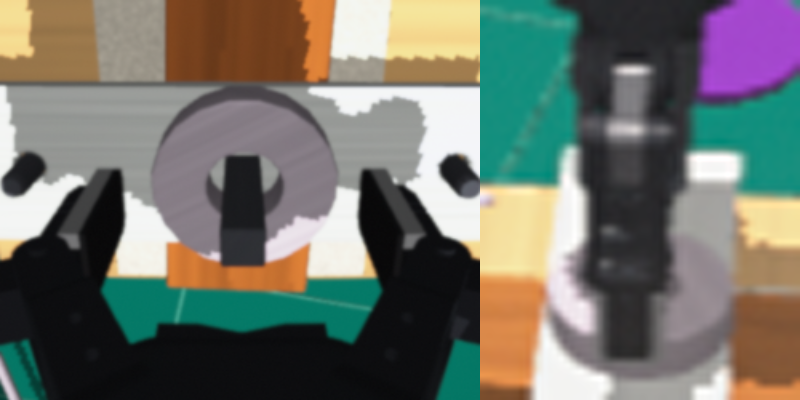

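```bash
python3 -m pendant '[[74,0.7,3,0.3,0],[74,0,3,0,0],[74,0,1,0,0],[74,0,0,0,0],[74,0,0,0,0]]' 60
python3 -m pendant '[[66,0,0,0,0],[62,0,0,0,0],[58,0,0,0,0],[54,0,0,0,0],[54,0,0,0,0]]' 60
python3 -m pendant '[[54,0,0,0,0],[54,0,-3,0,0],[54,0,-3,0,0],[54,0,-4,0,0],[54,0,0,0,0]]' 60
python3 - <<'E'
from h import *
go(.593,.0086,.037,102.9)
c=snap("wrist","w15");d=snap("side","s15")
a=cv2.resize(c["img"][150:400,130:430],(480,400));b=cv2.resize(d["img"][180:240,250:298],(320,400),interpolation=cv2.INTER_CUBIC)
cv2.imwrite("pics/v15.png",np.hstack([a,b])[:,:,::-1][:, :800])
E
```

```text
time: 18.15
position: [0.593, 0.0084, 0.0366]
eef_rot: [-0.44, -0.553, 0.553, 0.44]
force: [-0.1, 0.2, -0.7]
grip_width: 0.0739
time: 18.65
position: [0.593, 0.0086, 0.0376]
eef_rot: [0.44, 0.553, -0.553, -0.44]
force: [-1.9, 0.0, 5.3]
grip_width: 0.0574
time: 19.15
position: [0.5932, 0.0083, 0.0469]
eef_rot: [0.441, 0.553, -0.553, -0.44]
force: [0.0, 0.1, -1.7]
grip_width: 0.0574
t 19.15 p [593.2   8.3  46.9] jaw 102.95 tilt [-0.01 -0.04] F [ 0.   0.1 -1.7] w 57.4 q7 1.65
shift tool mm [0.3 9.9 0.1]
world turn deg -0.05 tool-y turn rad 0.0009
```

View pics/v15.png

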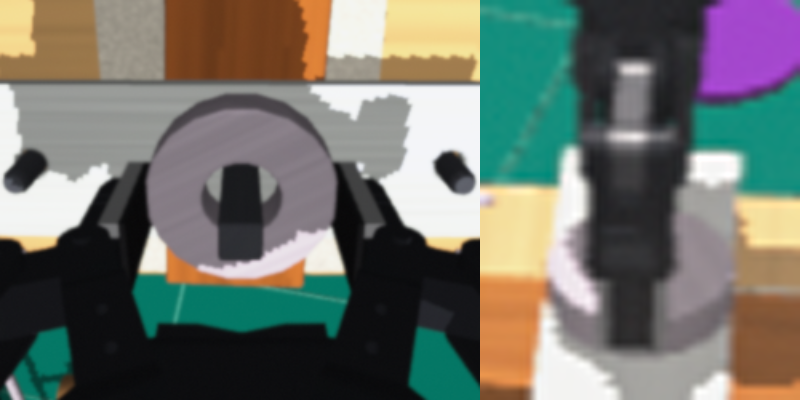

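```bash
python3 -m pendant '[[54,0,-20,0,0],[54,0,-30,0,0],[54,0,-30,0,0],[54,0,-20,0,0],[54,0,0,0,0]]'
python3 - <<'E'
from h import *
go(.5917,-.3385,.0365,102.9)
E
```

```text
time: 19.75
position: [0.5952, 0.0085, 0.1496]
eef_rot: [0.442, 0.555, -0.552, -0.439]
force: [0.8, 0.6, -2.6]
grip_width: 0.0571
t 19.75 p [595.2   8.5 149.6] jaw 102.95 tilt [-0.07 -0.39] F [ 0.8  0.6 -2.6] w 57.1 q7 1.67
shift tool mm [-337.3  112.9   81.9]
world turn deg -0.05 tool-y turn rad 0.0009
```

```bash
python3 -m pendant '[[54,-37.6,0,8.8,0],[54,-37.6,0,8.8,0],[54,-37.6,0,8.8,0],[54,-37.6,0,8.8,0],[54,-37.6,0,8.8,0]]'
python3 -m pendant '[[54,-37.6,0,8.8,0],[54,-37.6,0,8.8,0],[54,-37.6,0,8.8,0],[54,-37.6,0,8.8,0],[54,0,0,0,0]]'
python3 -m pendant '[[54,0,20,0,0],[54,0,30,0,0],[54,0,30,0,0],[54,0,20,0,0],[54,0,0,0,0]]'
python3 -m pendant '[[54,0,0,0,0],[54,0,0,0,0],[54,0,0,0,0],[54,0,0,0,0],[54,0,0,0,0]]'
python3 - <<'E'
from h import *
go(.5917,-.3385,-.0035,102.9)
c=snap("wrist","w16")
cv2.imwrite("pics/v16.png",cv2.resize(c["img"][150:400,130:430],(720,600))[:,:,::-1])
E
```

```text
time: 20.25
position: [0.5909, -0.1859, 0.1445]
eef_rot: [-0.439, -0.553, 0.554, 0.441]
force: [0.2, 0.4, -2.4]
grip_width: 0.057
time: 20.75
position: [0.5872, -0.3491, 0.1438]
eef_rot: [-0.444, -0.548, 0.554, 0.443]
force: [-0.7, -1.8, -1.9]
grip_width: 0.0571
time: 21.25
position: [0.5876, -0.3369, 0.0407]
eef_rot: [-0.436, -0.552, 0.554, 0.444]
force: [-0.8, 0.5, -2.8]
grip_width: 0.0573
time: 21.75
position: [0.592, -0.3393, 0.0475]
eef_rot: [0.441, 0.553, -0.553, -0.44]
force: [0.2, -0.6, -1.8]
grip_width: 0.0569
t 21.75 p [ 592.  -339.3   47.5] jaw 102.96 tilt [-0.06 -0.05] F [ 0.2 -0.6 -1.8] w 56.9 q7 2.2
shift tool mm [ 0.9 51.   0.1]
world turn deg -0.06 tool-y turn rad 0.0011
```

View pics/v16.png

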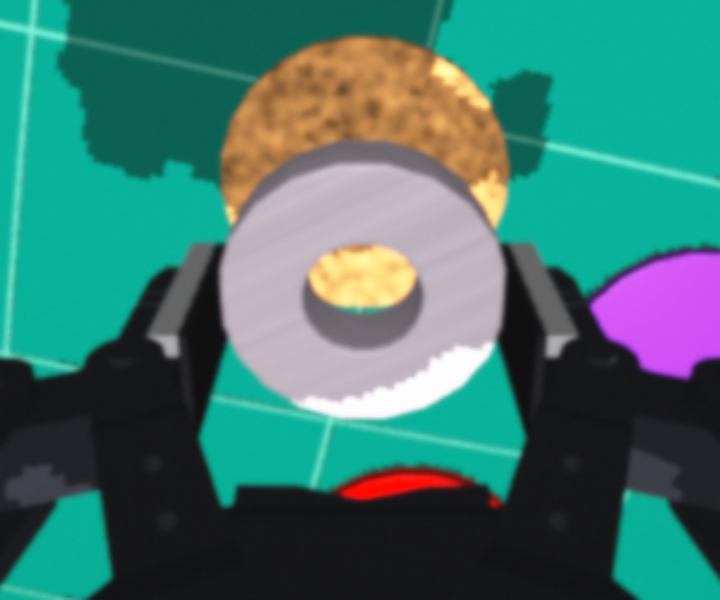

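Aligned. Lower it.

```bash
python3 -m pendant '[[54,0.8,10,0,0],[54,0,12,0,0],[54,0,12,0,0],[54,0,8,0,0],[54,0,4,0,0]]'
python3 -m pendant '[[54,0,2,0,0],[54,0,1,0,0],[54,0,1,0,0],[54,0,0,0,0],[54,0,0,0,0]]'
python3 - <<'E'
from h import *
go(.5917,-.3385,-.0035,102.9)
c=snap("wrist","w17")
cv2.imwrite("pics/v17.png",cv2.resize(c["img"][150:400,130:430],(480,400))[:,:,::-1])
E
```

```text
time: 22.3
position: [0.5904, -0.3378, -0.0014]
eef_rot: [-0.439, -0.553, 0.553, 0.441]
force: [0.4, 0.4, -2.0]
grip_width: 0.0571
time: 22.8
position: [0.5917, -0.3385, -0.003]
eef_rot: [0.441, 0.553, -0.553, -0.44]
force: [0.4, 0.0, -2.9]
grip_width: 0.0572
t 22.8 p [ 591.7 -338.5   -3. ] jaw 102.96 tilt [-0.03 -0.03] F [ 0.4  0.  -2.9] w 57.2 q7 2.19
shift tool mm [ 0.   0.5 -0. ]
world turn deg -0.06 tool-y turn rad 0.001
```

View pics/v17.png

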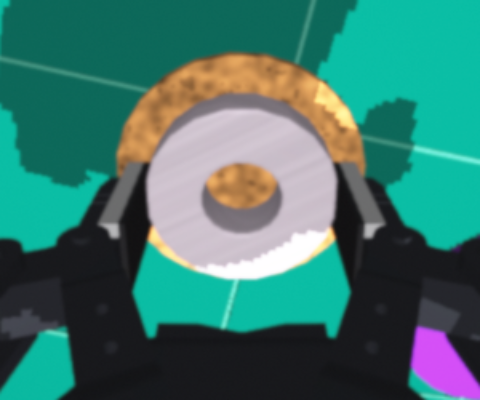

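```bash
python3 -m pendant '[[54,0,0.5,0,0],[54,0,0.5,0,0],[54,0,0.5,0,0],[54,0,0,0,0],[54,0,0,0,0]]'
python3 -m pendant '[[54,0,0.4,0,0],[54,0,0.4,0,0],[54,0,0,0,0],[54,0,0,0,0],[54,0,0,0,0]]'
```

```text
time: 23.35
position: [0.5917, -0.3385, -0.0033]
eef_rot: [0.441, 0.553, -0.553, -0.44]
force: [-2.5, 1.6, 6.6]
grip_width: 0.0569
time: 23.85
position: [0.5917, -0.3385, -0.0034]
eef_rot: [-0.441, -0.553, 0.553, 0.44]
force: [-3.5, 1.0, 9.2]
grip_width: 0.0572
```

```bash
python3 -m pendant '[[58,0,-1,0,0],[62,0,0,0,0],[68,0,0,0,0],[74,0,0,0,0],[74,0,0,0,0]]'
python3 -m pendant '[[74,0,-5,0,0],[74,0,-15,0,0],[74,0,-40,0,0],[74,0,-40,0,0],[74,0,-40,0,0]]'
python3 -m pendant '[[74,0,-30,-30,0],[74,0,-20,-40,0],[74,0,0,0,0],[74,0,0,0,0],[74,0,0,0,0]]'
python3 - <<'E'
from h import *
go(.593,.0086,.2,102.9)
c=snap("wrist","w18");d=snap("side","s18")
b=cv2.resize(d["img"][130:210,268:348],(400,400),interpolation=cv2.INTER_CUBIC)
a=cv2.resize(c["img"][0:300,130:430],(400,400))
cv2.imwrite("pics/v18.png",np.hstack([a,b])[:,:,::-1])
E
```

```text
time: 24.35
position: [0.5915, -0.3384, -0.0049]
eef_rot: [-0.44, -0.553, 0.553, 0.44]
force: [-0.4, -0.6, -1.0]
grip_width: 0.0738
time: 24.85
position: [0.5917, -0.3384, 0.1382]
eef_rot: [0.441, 0.553, -0.553, -0.44]
force: [0.6, -0.3, -0.9]
grip_width: 0.0738
time: 25.35
position: [0.6581, -0.3235, 0.1849]
eef_rot: [-0.44, -0.552, 0.554, 0.441]
force: [0.5, -0.5, -0.5]
grip_width: 0.0739
t 25.35 p [ 658.1 -323.5  184.9] jaw 102.9 tilt [-0.    0.15] F [ 0.5 -0.5 -0.5] w 73.9 q7 2.16
shift tool mm [338.2 -15.1 -10.7]
world turn deg 0.0 tool-y turn rad -0.0
```

View pics/v18.png

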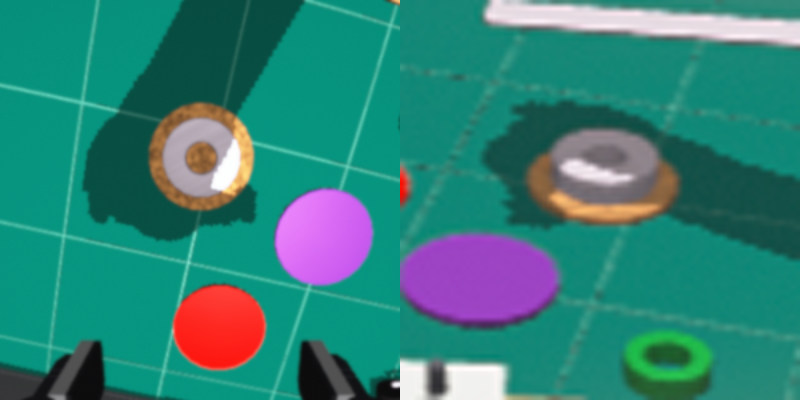

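The large ring is centred on the cork coaster. On the way back I'll take a look at the rack.

```bash
python3 -m pendant '[[50,16.5,0,34.2,0],[50,16.5,0,34.2,0],[50,16.5,0,34.2,0],[50,16.5,0,34.2,0],[50,0,0,0,0]]'
python3 -m pendant '[[50,0,0,0,0],[50,0,0,0,0],[50,0,0,0,0],[50,0,0,0,0],[50,0,0,0,0]]'
python3 - <<'E'
from h import *
go(.593,.0086,.185,102.9)
c=snap("wrist","w19");d=snap("top","t19");e=snap("side","s19")
H=hsv(c)
for n,c,p in(("w",c,(280,90)),("t",d,(412,285)),("s",e,(375,183))):
    H=hsv(c)
    batt=(H[:,:,2]<120)&((H[:,:,0]<20)|(H[:,:,0]>170))&(H[:,:,1]>60)
    rk=((H[:,:,0]<25))&(H[:,:,1]>60)
    B=blobs(batt,20)
    for b in B:
        m=b.reshape(-1,2).mean(0)
        if np.hypot(*(m-p))<120: print(n,"batten",m.round(1),rect(cast(c,b.reshape(-1,2),.014)))
    b=near(blobs(rk,300),*p);print(n,"rack@4",rect(cast(c,b.reshape(-1,2),.004)))
E
```

```text
time: 25.95
position: [0.5031, -0.2887, 0.1843]
eef_rot: [-0.438, -0.551, 0.554, 0.445]
force: [0.1, -0.4, -0.4]
grip_width: 0.0499
time: 26.45
position: [0.5122, -0.289, 0.1851]
eef_rot: [0.44, 0.553, -0.553, -0.44]
force: [-0.4, -0.1, -0.3]
grip_width: 0.05
t 26.45 p [ 512.2 -289.   185.1] jaw 102.99 tilt [ 0.   -0.01] F [-0.4 -0.1 -0.3] w 50.0 q7 2.2
shift tool mm [ 2.718e+02  1.000e-01 -1.456e+02]
world turn deg -0.09 tool-y turn rad 0.0015
w batten [227.5  73.8] (array([ 410.8, -369.2]), array([51.9, 20.1]), -2.6)
w rack@4 (array([ 399.3, -310.1]), array([209.8,  81.8]), 87.3)
t batten [444.8 377.4] (array([ 210.7, -363.7]), array([348. , 256.1]), 89.5)
t batten [388.  283.5] (array([ 403.7, -250.5]), array([78.7, 19.6]), -4.8)
t batten [454.4 253.9] (array([ 514.7, -426.7]), array([371.2, 247.4]), -10.4)
t rack@4 (array([ 523.1, -390.7]), array([374.3, 329.6]), -10.4)
s batten [294.2 243.6] (array([544. ,   8.7]), array([28.3, 20. ]), 14.6)
s batten [371.3 193.5] (array([ 404.5, -236.4]), array([77.3, 14.4]), -4.5)
s batten [378.1 170. ] (array([ 397.5, -362.3]), array([76.7, 34.3]), -2.5)
s batten [359.2 109.2] (array([ 501.9, -751.7]), array([84. , 53.9]), 8.6)
s batten [308.9 103. ] (array([ 685.9, -750.3]), array([208.7,  60.8]), 4.9)
s rack@4 (array([ 400.8, -310.3]), array([214.3,  80.8]), 87.3)
```

View pics/w19.png

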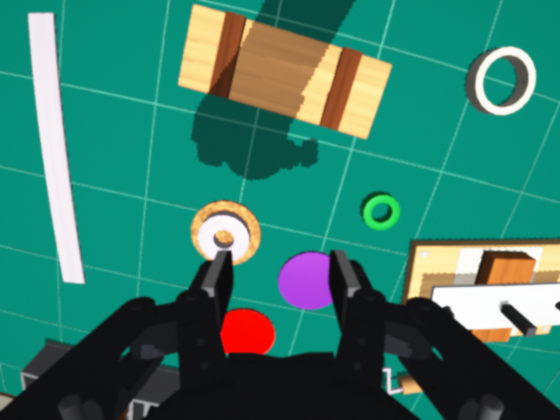

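```bash
python3 -m pendant '[[44,38.8,0,-20.8,0],[44,38.8,0,-20.8,0],[44,38.8,0,-20.8,0],[44,38.8,0,-20.8,0],[44,38.8,0,-20.8,0]]'
python3 -m pendant '[[44,38.8,0,-20.8,0],[44,38.8,0,-20.8,0],[44,0,0,0,0],[44,0,0,0,0],[44,0,0,0,0]]'
python3 -m pendant '[[44,0,20,0,0],[44,0,25,0,0],[44,0,20,0,0],[44,0,0,0,0],[44,0,0,0,0]]'
python3 - <<'E'
from h import *
go(.5929,.0087,.044,102.9)
c=snap("wrist","w20");d=snap("side","s20")
a=cv2.resize(c["img"][150:400,130:430],(480,400));b=cv2.resize(d["img"][165:240,244:304],(320,400),interpolation=cv2.INTER_CUBIC)
cv2.imwrite("pics/v20.png",np.hstack([a,b])[:,:,::-1][:, :800])
E
```

```text
time: 27.1
position: [0.5698, -0.075, 0.1855]
eef_rot: [0.441, 0.553, -0.553, -0.44]
force: [-1.1, -0.6, -0.2]
grip_width: 0.0438
time: 27.6
position: [0.5923, 0.0064, 0.1851]
eef_rot: [-0.441, -0.552, 0.553, 0.441]
force: [-0.3, 0.1, -0.1]
grip_width: 0.0441
time: 28.1
position: [0.5926, 0.0065, 0.1206]
eef_rot: [-0.441, -0.552, 0.553, 0.441]
force: [0.6, -0.2, 0.3]
grip_width: 0.044
t 28.1 p [592.6   6.5 120.6] jaw 102.81 tilt [-0.05  0.01] F [ 0.6 -0.2  0.3] w 44.0 q7 1.65
shift tool mm [ 2.1 76.6 -0.8]
world turn deg 0.09 tool-y turn rad -0.0016
```

View pics/v20.png

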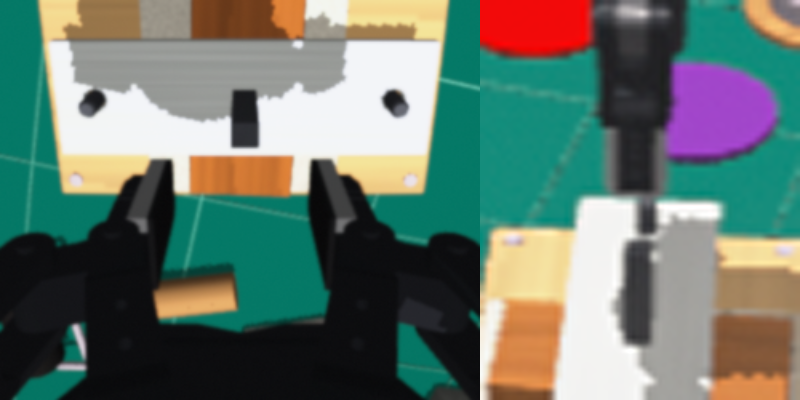

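```bash
python3 -m pendant '[[44,2,15,-0.5,0],[44,0,15,0,0],[44,0,15,0,0],[44,0,15,0,0],[44,0,0,0,0]]'
python3 -m pendant '[[44,0,6,0,0],[44,0,4,0,0],[44,0,3,0,0],[44,0,0,0,0],[44,0,0,0,0]]'
python3 - <<'E'
from h import *
go(.5929,.0087,.044,102.9)
c=snap("wrist","w21");d=snap("side","s21")
a=cv2.resize(c["img"][150:400,130:430],(480,400));b=cv2.resize(d["img"][165:240,244:304],(320,400),interpolation=cv2.INTER_CUBIC)
cv2.imwrite("pics/v21.png",np.hstack([a,b])[:,:,::-1][:, :800])
E
```

```text
time: 28.7
position: [0.5919, 0.01, 0.0597]
eef_rot: [-0.44, -0.553, 0.554, 0.441]
force: [-0.3, 0.3, -1.1]
grip_width: 0.0439
time: 29.2
position: [0.5927, 0.0104, 0.0475]
eef_rot: [0.44, 0.553, -0.553, -0.44]
force: [-0.2, -0.4, 0.0]
grip_width: 0.0439
t 29.2 p [592.7  10.4  47.5] jaw 102.96 tilt [-0.01 -0.02] F [-0.2 -0.4  0. ] w 43.9 q7 1.63
shift tool mm [-1.7  3.5  0.2]
world turn deg -0.06 tool-y turn rad 0.0011
```

View pics/v21.png

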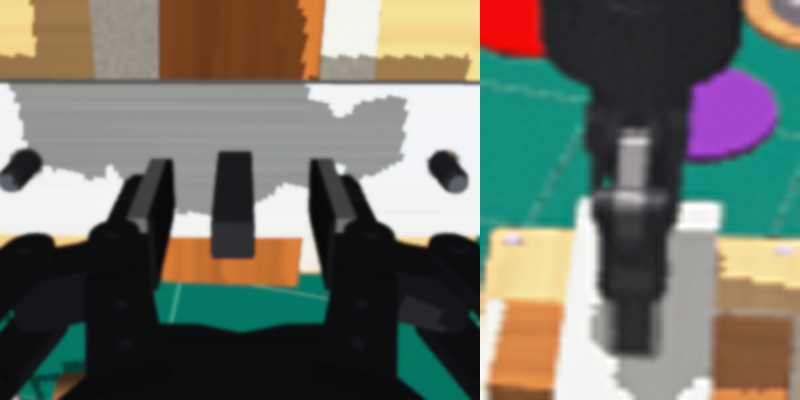

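```bash
python3 -m pendant '[[44,-1.7,1,0,0],[44,0,1,0,0],[44,0,0,0,0],[44,0,0,0,0],[44,0,0,0,0]]' 25
python3 -m pendant '[[35,0,0,0,0],[25,0,0,0,0],[18,0,0,0,0],[14,0,0,0,0],[10,0,0,0,0]]' 25
python3 - <<'E'
from h import *
go(.5929,.0087,.044,102.9)
c=snap("wrist","w22");d=snap("side","s22")
a=cv2.resize(c["img"][150:400,130:430],(480,400));b=cv2.resize(d["img"][165:240,244:304],(320,400),interpolation=cv2.INTER_CUBIC)
cv2.imwrite("pics/v22.png",np.hstack([a,b])[:,:,::-1][:, :800])
E
```

```text
time: 29.8
position: [0.593, 0.0088, 0.0453]
eef_rot: [0.44, 0.553, -0.553, -0.44]
force: [-0.1, -0.1, -0.6]
grip_width: 0.0438
time: 30.3
position: [0.5932, 0.0079, 0.0454]
eef_rot: [-0.441, -0.553, 0.553, 0.44]
force: [1.0, -1.5, -0.3]
grip_width: 0.0115
t 30.3 p [593.2   7.9  45.4] jaw 102.93 tilt [-0.06 -0.02] F [ 1.  -1.5 -0.3] w 11.5 q7 1.63
shift tool mm [0.8 1.4 0.2]
world turn deg -0.03 tool-y turn rad 0.0006
```

View pics/v22.png

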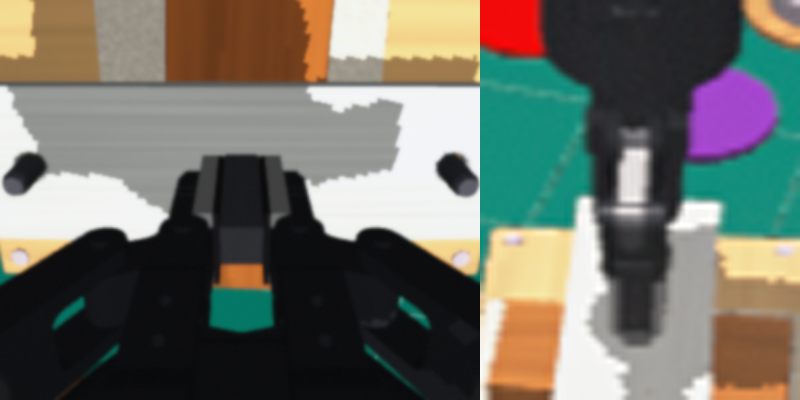

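```bash
python3 -m pendant '[[8,-0.8,0,0,0],[8,0,0,0,0],[8,0,-2,0,0],[8,0,-3,0,0],[8,0,-3,0,0]]' 80
python3 -m pendant '[[8,0,-4,0,0],[8,0,-4,0,0],[8,0,-4,0,0],[8,0,0,0,0],[8,0,0,0,0]]'
python3 - <<'E'
from h import *
go(.5929,.0087,.044,102.9)
c=snap("wrist","w23");d=snap("side","s23")
a=cv2.resize(c["img"][150:400,130:430],(480,400));b=cv2.resize(d["img"][175:295,220:320],(320,400),interpolation=cv2.INTER_CUBIC)
cv2.imwrite("pics/v23.png",np.hstack([a,b])[:,:,::-1][:, :800])
E
```

```text
time: 30.9
position: [0.593, 0.0081, 0.0531]
eef_rot: [-0.44, -0.553, 0.553, 0.44]
force: [1.0, -1.1, -2.7]
grip_width: 0.0108
time: 31.4
position: [0.5927, 0.0082, 0.0654]
eef_rot: [-0.44, -0.553, 0.553, 0.441]
force: [-0.6, 0.1, -1.8]
grip_width: 0.011
t 31.4 p [592.7   8.2  65.4] jaw 102.98 tilt [0.02 0.04] F [-0.6  0.1 -1.8] w 11.0 q7 1.64
shift tool mm [ 0.5 21.4 -0.4]
world turn deg -0.08 tool-y turn rad 0.0013
```

View pics/v23.png

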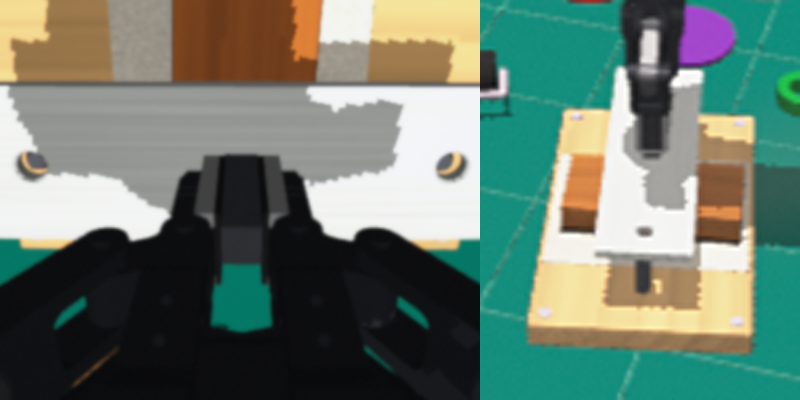

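```bash
python3 -m pendant '[[8,0,-6,0,0],[8,0,-12,0,0],[8,0,-20,0,0],[8,0,-20,0,0],[8,0,-12,0,0]]'
python3 -m pendant '[[8,-10,0,10,0],[8,-19,0,18.5,0],[8,-19,0,18.5,0],[8,-19,0,18.5,0],[8,-19,0,18.5,0]]'
python3 -m pendant '[[8,-19,0,18.5,0],[8,-19,0,18.5,0],[8,-19,0,18.5,0],[8,-19,0,18.5,0],[8,-19,0,18.5,0]]'
python3 -m pendant '[[8,-19,0,18.5,0],[8,-19,0,18.5,0],[8,-19,0,18.5,0],[8,-19,0,18.5,0],[8,-10,0,8,0]]'
python3 -m pendant '[[8,0,0,0,0.05],[8,0,0,0,0.06],[8,0,0,0,0.06],[8,0,0,0,0.06],[8,0,0,0,0.042]]'
python3 -m pendant '[[8,0,0,0,0],[8,0,0,0,0],[8,0,0,0,0],[8,0,0,0,0],[8,0,0,0,0]]'
python3 - <<'E'
from h import *
go(.4003,-.3105,.04,87.35)
c=snap("wrist","w24");d=snap("top","t24");e=snap("side","s24")
a=cv2.resize(c["img"],(400,300));b=cv2.resize(e["img"][110:230,310:470],(400,300),interpolation=cv2.INTER_CUBIC)
cv2.imwrite("pics/v24.png",np.hstack([a,b])[:,:,::-1][:, :800])
E
```

```text
time: 32.0
position: [0.5943, 0.0081, 0.1379]
eef_rot: [0.441, 0.554, -0.552, -0.439]
force: [0.2, -0.0, -2.3]
grip_width: 0.0107
time: 32.5
position: [0.5283, -0.0967, 0.1345]
eef_rot: [-0.44, -0.552, 0.554, 0.441]
force: [0.1, -0.3, -3.0]
grip_width: 0.0108
time: 33.0
position: [0.4593, -0.2096, 0.1346]
eef_rot: [-0.44, -0.552, 0.554, 0.441]
force: [-1.1, 1.3, -3.5]
grip_width: 0.011
time: 33.5
position: [0.3973, -0.313, 0.1346]
eef_rot: [-0.441, -0.551, 0.553, 0.443]
force: [0.4, 0.0, -2.4]
grip_width: 0.0105
time: 34.0
position: [0.4007, -0.3095, 0.1349]
eef_rot: [-0.511, -0.488, 0.488, 0.512]
force: [-0.9, -0.3, -2.2]
grip_width: 0.0107
time: 34.5
position: [0.4011, -0.3102, 0.1353]
eef_rot: [-0.511, -0.488, 0.488, 0.511]
force: [-0.8, -0.1, -3.9]
grip_width: 0.0108
t 34.5 p [ 401.1 -310.2  135.3] jaw 87.39 tilt [0. 0.] F [-0.8 -0.1 -3.9] w 10.8 q7 2.08
shift tool mm [-0.3 95.3  0.7]
world turn deg -0.04 tool-y turn rad 0.0007
```

View pics/v24.png

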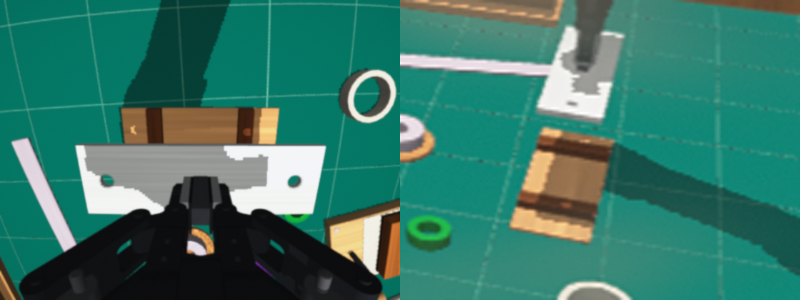

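```bash
python3 -m pendant '[[8,0,10,0.5,0],[8,0,20,0,0],[8,0,25,0,0],[8,0,25,0,0],[8,0,15,0,0]]'
python3 -m pendant '[[8,0,4,0,0],[8,0,4,0,0],[8,0,4,0,0],[8,0,0,0,0],[8,0,0,0,0]]'
python3 - <<'E'
from h import *
go(.4003,-.3105,.0194,87.35)
c=snap("wrist","w25");e=snap("side","s25");t=snap("top","t25")
a=cv2.resize(c["img"],(400,300));b=cv2.resize(e["img"][140:230,320:440],(400,300),interpolation=cv2.INTER_CUBIC)
cv2.imwrite("pics/v25.png",np.vstack([np.hstack([a,b])[:,:,::-1][:, :800],cv2.resize(t["img"][250:320,352:472,::-1],(800,300))[:, :800]][:1]))
H=hsv(c);w=(H[:,:,1]<50)&(H[:,:,2]>110)
for b in blobs(w,800): print(rect(cast(c,b.reshape(-1,2),.0275)),b.reshape(-1,2).mean(0))
rk=((H[:,:,0]<25))&(H[:,:,1]>60);b=near(blobs(rk,300),280,170);print("rack@4",rect(cast(c,b.reshape(-1,2),.004)))
E
```

```text
time: 35.15
position: [0.3996, -0.3095, 0.038]
eef_rot: [-0.51, -0.488, 0.489, 0.512]
force: [-0.0, 0.7, -2.8]
grip_width: 0.0107
time: 35.65
position: [0.401, -0.3105, 0.0289]
eef_rot: [0.512, 0.488, -0.488, -0.511]
force: [-0.1, -0.5, -2.4]
grip_width: 0.0109
t 35.65 p [ 401.  -310.5   28.9] jaw 87.37 tilt [-0.04 -0.06] F [-0.1 -0.5 -2.4] w 10.9 q7 2.06
shift tool mm [-0.   9.5  0.7]
world turn deg -0.02 tool-y turn rad 0.0004
(array([ 505.4, -515.7]), array([78.9, 25.2]), -17.2) [ 13.26086957 384.0621118 ]
(array([ 401.7, -309.7]), array([193. ,  61.9]), 87.4) [280.33186813 245.6032967 ]
rack@4 (array([ 368.6, -308.7]), array([209.3,  18. ]), 87.4)
```

View pics/v25.png

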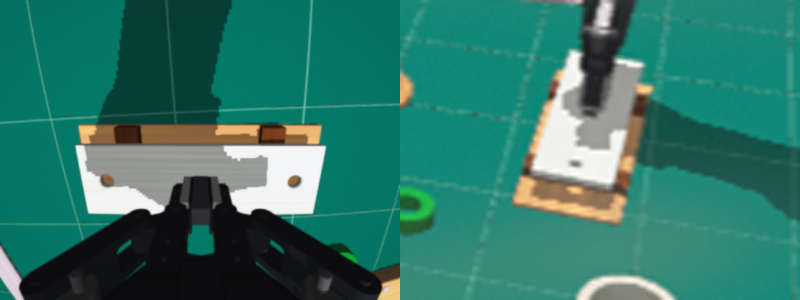

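```bash
python3 -m pendant '[[8,0,3,1,0],[8,0,3,0,0],[8,0,2,0,0],[8,0,0,0,0],[8,0,0,0,0]]'
python3 -m pendant '[[8,0,0.8,0,0],[8,0,0.7,0,0],[8,0,0,0,0],[8,0,0,0,0],[8,0,0,0,0]]'
python3 - <<'E'
from h import *
go(.4003,-.3105,.0194,87.35)
E
```

```text
time: 36.3
position: [0.3996, -0.3101, 0.0202]
eef_rot: [-0.511, -0.488, 0.488, 0.511]
force: [-0.7, -0.4, -2.9]
grip_width: 0.0105
time: 36.8
position: [0.3998, -0.3103, 0.0194]
eef_rot: [0.512, 0.488, -0.488, -0.511]
force: [-0.6, 0.8, 5.6]
grip_width: 0.0109
t 36.8 p [ 399.8 -310.3   19.4] jaw 87.37 tilt [-0.03 -0.03] F [-0.6  0.8  5.6] w 10.9 q7 2.06
shift tool mm [-0.2  0.  -0.5]
world turn deg -0.02 tool-y turn rad 0.0004
```

```bash
python3 -m pendant '[[14,0,0,0,0],[20,0,0,0,0],[30,0,0,0,0],[40,0,0,0,0],[44,0,0,0,0]]'
python3 -m pendant '[[44,0,-8,0,0],[44,0,-15,0,0],[44,0,-30,0,0],[44,0,-40,0,0],[44,0,-40,0,0]]'
python3 -m pendant '[[60,0,-30,-15,0],[74,0,-10,-40,0],[74,0,0,-40,0],[74,0,0,-20,0],[74,0,0,0,0]]'
python3 -m pendant '[[74,0,0,0,0],[74,0,0,0,0],[74,0,0,0,0],[74,0,0,0,0],[74,0,0,0,0]]'
python3 - <<'E'
from h import *
go(.593,.0083,.185,102.9)
c=snap("wrist","w26");e=snap("side","s26");t=snap("top","t26")
H=hsv(c);w=(H[:,:,1]<50)&(H[:,:,2]>110)
for b in blobs(w,800): print("plate?",rect(cast(c,b.reshape(-1,2),.020)),b.reshape(-1,2).mean(0))
rk=(H[:,:,1]>60)&(H[:,:,0]<25)
a=cv2.resize(c["img"],(400,300));b=cv2.resize(e["img"][140:230,320:440],(400,300),interpolation=cv2.INTER_CUBIC)
cv2.imwrite("pics/v26.png",np.hstack([a,b])[:,:,::-1])
E
```

```text
time: 37.3
position: [0.3996, -0.3102, 0.0187]
eef_rot: [-0.511, -0.488, 0.488, 0.511]
force: [0.4, 0.4, -0.3]
grip_width: 0.0441
time: 37.8
position: [0.3992, -0.3099, 0.1535]
eef_rot: [-0.511, -0.488, 0.489, 0.512]
force: [1.2, -1.5, 0.5]
grip_width: 0.0438
time: 38.3
position: [0.5177, -0.3139, 0.1921]
eef_rot: [0.511, 0.49, -0.489, -0.51]
force: [-0.1, -0.1, -0.0]
grip_width: 0.0744
time: 38.8
position: [0.514, -0.3157, 0.192]
eef_rot: [0.511, 0.488, -0.488, -0.511]
force: [-0.5, 0.3, 0.4]
grip_width: 0.0737
t 38.8 p [ 514.  -315.7  192. ] jaw 87.34 tilt [-0.01  0.01] F [-0.5  0.3  0.4] w 73.7 q7 1.99
shift tool mm [327.3   7.  -63.9]
world turn deg 15.56 tool-y turn rad -0.2716
plate? (array([ 589.5, -337.9]), array([60. , 57.3]), -2.6) [264.18978102 244.68613139]
plate? (array([597.4,  -8.4]), array([136.3,  76.9]), 12.7) [519.01265823 227.49683544]
plate? (array([ 536.2, -537.8]), array([288.6,  29.8]), 8.6) [ 86.5942623 196.1147541]
plate? (array([ 399.3, -309.2]), array([191.5,  61. ]), 87.4) [280.53815261  71.02811245]
plate? (array([360.9, -86.8]), array([67.5, 50.7]), -88.0) [498.02390438  26.35059761]
```

View pics/v26.png

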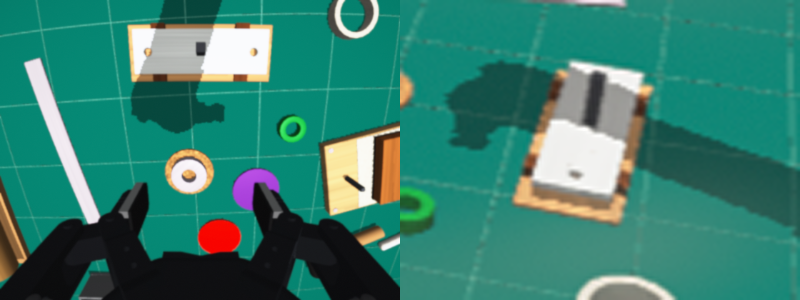

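```bash
python3 -m pendant '[[74,44.2,0,-20,0],[74,44.2,0,-20,0],[74,44.2,0,-20,0],[74,44.2,0,-20,0],[74,44.2,0,-20,0]]'
python3 -m pendant '[[74,44.2,0,-20,0],[74,44.2,0,-20,0],[74,44.2,0,-20,0],[74,0,0,0,-0.136],[74,0,0,0,-0.136]]'
python3 -m pendant '[[74,0,0,0,0],[74,0,0,0,0],[74,0,0,0,0],[74,0,0,0,0],[74,0,0,0,0]]'
python3 - <<'E'
from h import *
go(.593,.0083,.185,102.9)
c=snap("wrist","w27");e=snap("side","s27");t=snap("top","t27")
for n,c in(("w",c),("t",t),("s",e)):
    H=hsv(c);k=((H[:,:,0]<14)&(H[:,:,1]>130)&(H[:,:,2]>60))
    for b in blobs(k,100):
        r=rect(cast(c,b.reshape(-1,2),.040))
        if np.hypot(*(r[0]-[593,8]))<60: print(n,r,b.reshape(-1,2).mean(0))
cv2.imwrite("pics/v27.png",cv2.resize(load("pics/w27.npz")["img"],(560,420))[:,:,::-1])
E
```

```text
time: 39.45
position: [0.6252, -0.0975, 0.192]
eef_rot: [0.511, 0.488, -0.488, -0.511]
force: [0.3, -0.7, -0.2]
grip_width: 0.0741
time: 39.95
position: [0.6907, 0.0341, 0.1912]
eef_rot: [0.437, 0.556, -0.555, -0.438]
force: [-0.1, -1.3, -1.0]
grip_width: 0.0743
time: 40.45
position: [0.6905, 0.0303, 0.1919]
eef_rot: [-0.441, -0.553, 0.553, 0.441]
force: [-0.5, 1.0, -0.1]
grip_width: 0.0741
t 40.45 p [690.5  30.3 191.9] jaw 102.91 tilt [-0.01 -0.  ] F [-0.5  1.  -0.1] w 74.1 q7 1.64
shift tool mm [ 0.3  6.9 99.9]
world turn deg -0.01 tool-y turn rad 0.0001
w (array([591.1,   6. ]), array([118.7,  49.1]), 11.5) [270.21802326  86.02034884]
s (array([588.7,  17.8]), array([118.2,  74.4]), 10.5) [273.95945946 233.79054054]
```

View pics/v27.png

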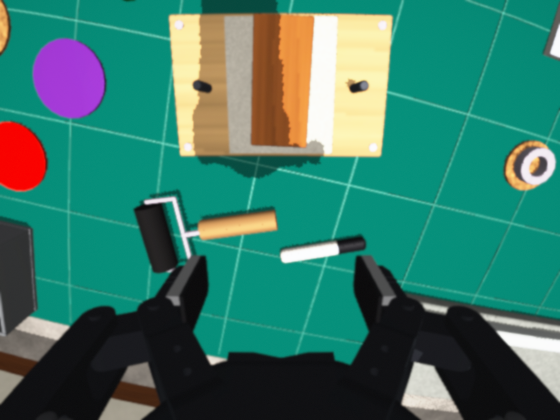

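Run:
```python
from h import *
c=load("pics/w27.npz")
cv2.imwrite("pics/w27c.png",cv2.resize(c["img"][5:165,165:400,::-1],None,fx=3.4,fy=3.4,interpolation=cv2.INTER_CUBIC))
```

```text
(no output)
```

View pics/w27c.png

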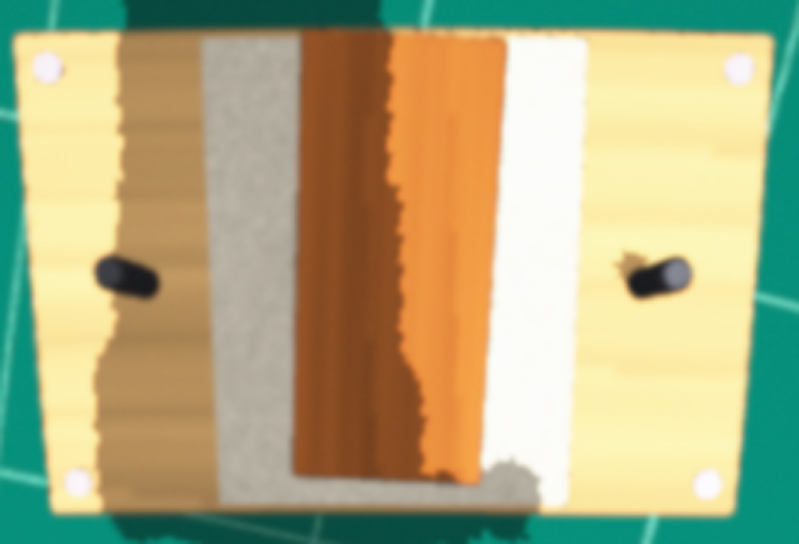

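Run:
```python
from h import *
c=load("pics/w27.npz");o=np.array([165,5])
P=cast(c,[o+np.array(q)/3.4 for q in((303,32),(506,40),(478,482),(295,475))],.040)
print(P*1e3,P.mean(0))
for a,b in((0,1),(1,2),(2,3),(3,0)):
    d=P[b]-P[a];print(np.linalg.norm(d)*1e3,np.degrees(np.arctan2(d[1],d[0])))
go(.593,.0083,.185,102.9)
```

```text
[[538.07375494 -28.10050127  40.        ]
 [527.82069218  25.07667374  40.        ]
 [643.9777213   46.55660545  40.        ]
 [654.04061093  -6.4940227   40.        ]] [0.59097819 0.00925969 0.04      ]
54.156599208613386 100.9132487354629
118.12638520202123 10.476869039547307
53.99658225280969 -79.25947281985965
117.96250083501776 -169.44589405277995
t 40.6 p [690.5  30.4 191.9] jaw 102.94 tilt [-0. -0.] F [-0.3  1.4 -0.6] w 73.9 q7 1.64
shift tool mm [  0.2   6.9 100. ]
world turn deg -0.04 tool-y turn rad 0.0007
```

```bash
python3 -m pendant '[[72,0.6,0,30,0],[72,0.6,0,40,0],[72,0.5,0,31.7,0],[72,0,0,0,0.037],[72,0,0,0,0]]' 40
python3 -m pendant '[[72,0,20,0,0],[72,0,40,0,0],[72,0,40,0,0],[72,0,20,0,0],[72,0,0,0,0]]'
python3 -m pendant '[[72,0,5,0,0],[72,0,5,0,0],[72,0,5,0,0],[72,0,5,0,0],[72,0,0,0,0]]'
python3 - <<'E'
from h import *
go(.591,.0093,.014,100.8)
c=snap("wrist","w28");d=snap("side","s28")
a=cv2.resize(c["img"][150:400,130:430],(480,400));b=cv2.resize(d["img"][175:295,220:320],(320,400),interpolation=cv2.INTER_CUBIC)
cv2.imwrite("pics/v28.png",np.hstack([a,b])[:,:,::-1][:, :800])
E
```

```text
time: 41.1
position: [0.5905, 0.009, 0.1924]
eef_rot: [0.451, 0.545, -0.545, -0.45]
force: [-0.0, -0.2, 0.3]
grip_width: 0.0719
time: 41.6
position: [0.5893, 0.0095, 0.0684]
eef_rot: [-0.448, -0.544, 0.547, 0.452]
force: [-0.6, -0.5, 0.1]
grip_width: 0.072
time: 42.1
position: [0.5907, 0.0093, 0.0515]
eef_rot: [-0.45, -0.545, 0.545, 0.451]
force: [-0.2, -0.2, -0.8]
grip_width: 0.0721
t 42.1 p [590.7   9.3  51.5] jaw 100.84 tilt [0.   0.04] F [-0.2 -0.2 -0.8] w 72.1 q7 1.59
shift tool mm [-0.  37.5 -0.3]
world turn deg -0.04 tool-y turn rad 0.0008
```

View pics/v28.png

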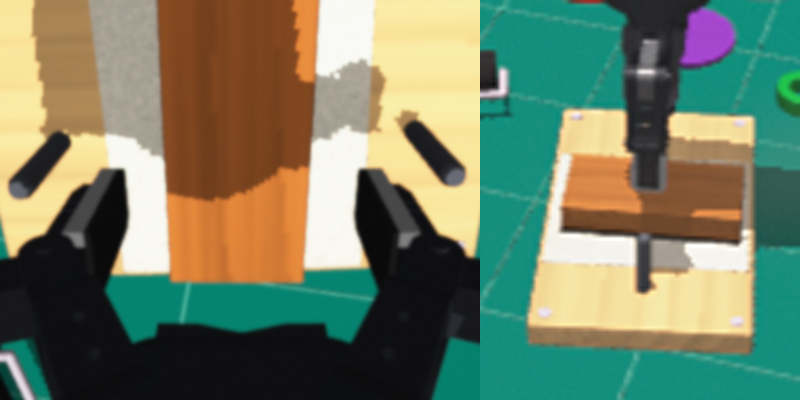

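```bash
python3 -m pendant '[[72,-0.8,8,0,0],[72,0,8,0,0],[72,0,7,0,0],[72,0,4,0,0],[72,0,0,0,0]]'
python3 -m pendant '[[72,0,3,0,0],[72,0,3,0,0],[72,0,2,0,0],[72,0,0,0,0],[72,0,0,0,0]]'
python3 - <<'E'
from h import *
go(.591,.0093,.014,100.8)
c=snap("wrist","w29");d=snap("side","s29")
a=cv2.resize(c["img"][150:400,130:430],(480,400));b=cv2.resize(d["img"][185:265,240:304],(320,400),interpolation=cv2.INTER_CUBIC)
cv2.imwrite("pics/v29.png",np.hstack([a,b])[:,:,::-1][:, :800])
E
```

```text
time: 42.7
position: [0.5904, 0.0085, 0.0238]
eef_rot: [-0.45, -0.545, 0.546, 0.451]
force: [-0.3, 0.1, -0.0]
grip_width: 0.072
time: 43.2
position: [0.5912, 0.0085, 0.0169]
eef_rot: [-0.451, -0.545, 0.545, 0.45]
force: [0.2, 0.4, -0.1]
grip_width: 0.0722
t 43.2 p [591.2   8.5  16.9] jaw 100.84 tilt [-0.01 -0.  ] F [ 0.2  0.4 -0.1] w 72.2 q7 1.58
shift tool mm [0.8 2.9 0.1]
world turn deg -0.04 tool-y turn rad 0.0008
```

View pics/v29.png

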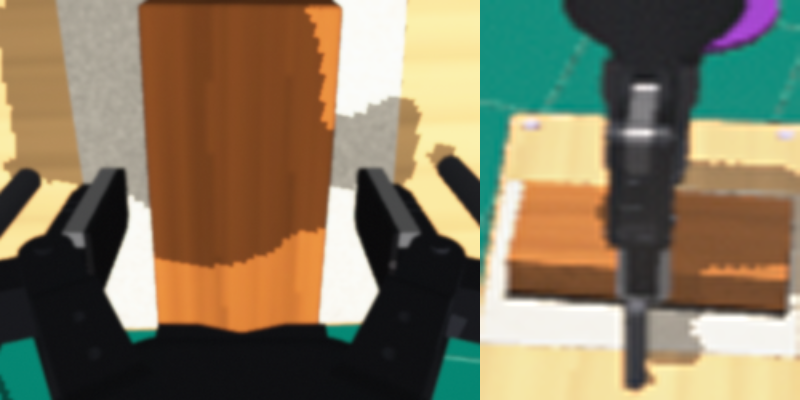

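```bash
python3 -m pendant '[[72,0,1,0,0],[66,0,1,0,0],[60,0,0,0,0],[56,0,0,0,0],[52,0,0,0,0]]' 40
python3 -m pendant '[[50,0,0,0,0],[50,0,0,0,0],[50,0,-3,0,0],[50,0,-4,0,0],[50,0,-3,0,0]]' 50
python3 -m pendant '[[50,0,-10,0,0],[50,0,-10,0,0],[50,0,-10,0,0],[50,0,0,0,0],[50,0,0,0,0]]'
python3 - <<'E'
from h import *
go(.405,.335,.014,91.2)
c=snap("wrist","w30");d=snap("side","s30")
a=cv2.resize(c["img"][130:400,100:460],(480,360));b=cv2.resize(d["img"][175:265,232:312],(320,360),interpolation=cv2.INTER_CUBIC)
cv2.imwrite("pics/v30.png",np.hstack([a,b])[:,:,::-1][:, :800])
E
```

```text
time: 43.8
position: [0.5914, 0.0084, 0.0151]
eef_rot: [0.451, 0.545, -0.545, -0.45]
force: [-0.5, -0.5, 2.8]
grip_width: 0.0549
time: 44.3
position: [0.5909, 0.0087, 0.0248]
eef_rot: [-0.45, -0.545, 0.545, 0.451]
force: [0.1, -0.5, -1.4]
grip_width: 0.0548
time: 44.8
position: [0.5914, 0.0085, 0.0553]
eef_rot: [0.451, 0.545, -0.545, -0.45]
force: [-0.6, -0.1, -1.0]
grip_width: 0.0546
t 44.8 p [591.4   8.5  55.3] jaw 100.84 tilt [-0.01 -0.05] F [-0.6 -0.1 -1. ] w 54.6 q7 1.59
shift tool mm [355.7  41.2 121.6]
world turn deg -9.64 tool-y turn rad 0.1683
```

View pics/v30.png

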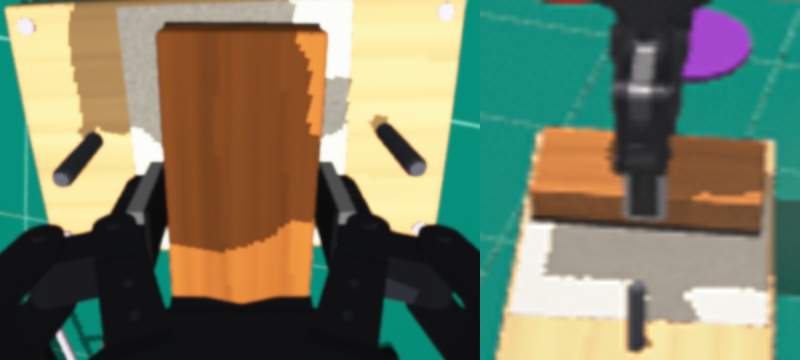

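```bash
python3 -m pendant '[[50,0,-10,0,0],[50,0,-25,0,0],[50,0,-30,0,0],[50,0,-20,0,0],[50,0,-5,0,0]]'
python3 -m pendant '[[50,29.7,0,10.1,0],[50,29.7,0,10.1,0],[50,29.7,0,10.1,0],[50,29.7,0,10.1,0],[50,29.7,0,10.1,0]]'
python3 -m pendant '[[50,29.7,0,10.1,0],[50,29.7,0,10.1,0],[50,29.7,0,10.1,0],[50,29.7,0,10.1,0],[50,29.7,0,10.1,0]]'
python3 -m pendant '[[50,29.7,0,10.1,0],[50,29.7,0,10.1,0],[50,0,0,0,0.056],[50,0,0,0,0.055],[50,0,0,0,0.055]]'
python3 -m pendant '[[50,0,0,0,0],[50,0,0,0,0],[50,0,0,0,0],[50,0,0,0,0],[50,0,0,0,0]]'
python3 - <<'E'
from h import *
go(.4049,.336,.03,91.3)
c=snap("wrist","w31");d=snap("side","s31");t=snap("top","t31")
a=cv2.resize(c["img"],(400,300));b=cv2.resize(d["img"][270:420,210:410],(400,300),interpolation=cv2.INTER_CUBIC)
cv2.imwrite("pics/v31.png",np.hstack([a,b])[:,:,::-1][:, :800])
E
```

```text
time: 45.4
position: [0.5929, 0.0087, 0.1478]
eef_rot: [0.452, 0.546, -0.544, -0.449]
force: [-0.2, -1.0, -1.4]
grip_width: 0.0544
time: 45.9
position: [0.5122, 0.1457, 0.144]
eef_rot: [-0.45, -0.544, 0.546, 0.451]
force: [0.0, -1.1, -2.2]
grip_width: 0.0544
time: 46.4
position: [0.4348, 0.2818, 0.144]
eef_rot: [-0.45, -0.544, 0.546, 0.451]
force: [-0.1, 0.4, -1.5]
grip_width: 0.0549
time: 46.9
position: [0.4042, 0.3356, 0.1439]
eef_rot: [-0.494, -0.505, 0.506, 0.495]
force: [-0.3, 0.0, -1.3]
grip_width: 0.0546
time: 47.4
position: [0.4051, 0.3357, 0.1448]
eef_rot: [-0.494, -0.506, 0.506, 0.494]
force: [0.2, -0.4, -1.7]
grip_width: 0.0549
t 47.4 p [405.1 335.7 144.8] jaw 91.34 tilt [-0.    0.01] F [ 0.2 -0.4 -1.7] w 54.9 q7 0.8
shift tool mm [  0.3 114.8   0.2]
world turn deg -0.04 tool-y turn rad 0.0006
```

View pics/v31.png

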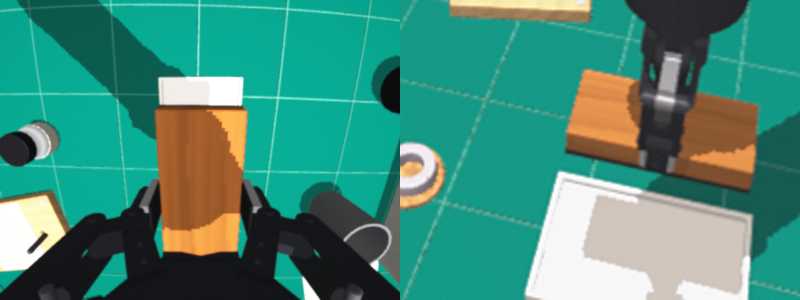

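```bash
python3 -m pendant '[[50,0.2,10,0,0],[50,0,25,0,0],[50,0,30,0,0],[50,0,25,0,0],[50,0,10,0,0]]'
python3 -m pendant '[[50,0,3,0,0],[50,0,3,0,0],[50,0,0,0,0],[50,0,0,0,0],[50,0,0,0,0]]'
python3 - <<'E'
from h import *
go(.4049,.336,.001,91.3)
c=snap("wrist","w32");d=snap("side","s32");t=snap("top","t32")
a=cv2.resize(c["img"],(400,300));b=cv2.resize(d["img"][270:420,210:410],(400,300),interpolation=cv2.INTER_CUBIC)
e=cv2.resize(t["img"][235:335,95:215],(360,300),interpolation=cv2.INTER_CUBIC)
cv2.imwrite("pics/v32.png",np.hstack([a,b])[:,:,::-1]);cv2.imwrite("pics/v32t.png",e[:,:,::-1])
E
```

```text
time: 48.05
position: [0.4036, 0.3347, 0.0421]
eef_rot: [-0.494, -0.504, 0.508, 0.494]
force: [-0.1, -0.3, -1.3]
grip_width: 0.0542
time: 48.55
position: [0.4055, 0.3363, 0.0396]
eef_rot: [0.494, 0.506, -0.505, -0.494]
force: [-0.1, 0.2, -2.0]
grip_width: 0.0547
t 48.55 p [405.5 336.3  39.6] jaw 91.33 tilt [ 0.06 -0.07] F [-0.1  0.2 -2. ] w 54.7 q7 0.78
shift tool mm [-0.4 38.6  0.7]
world turn deg -0.03 tool-y turn rad 0.0005
```

View pics/v32.png

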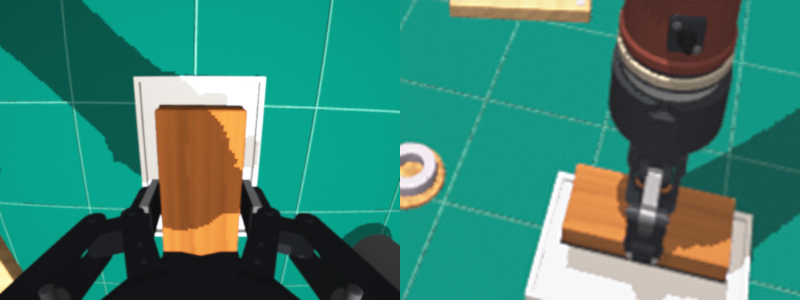

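View pics/v32t.png

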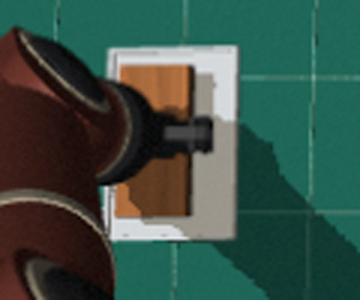

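```bash
python3 -m pendant '[[50,-0.3,8,0.5,0],[50,0,9,0,0],[50,0,9,0,0],[50,0,6,0,0],[50,0,2,0,0]]'
python3 -m pendant '[[50,0,1,0,0],[50,0,1,0,0],[50,0,0,0,0],[50,0,0,0,0],[50,0,0,0,0]]'
python3 - <<'E'
from h import *
go(.4049,.336,.001,91.3)
c=snap("wrist","w33");d=snap("side","s33")
a=cv2.resize(c["img"],(400,300));b=cv2.resize(d["img"][270:420,210:410],(400,300),interpolation=cv2.INTER_CUBIC)
cv2.imwrite("pics/v33.png",np.hstack([a,b])[:,:,::-1])
H=hsv(c);k=((H[:,:,0]<14)&(H[:,:,1]>130)&(H[:,:,2]>60))
b=near(blobs(k,300),280,250).reshape(-1,2);print("block far edge",cast(c,[[b[:,0].mean(),b[:,1].min()]],.028)*1e3)
w=(H[:,:,1]<60)&(H[:,:,2]>130)
b=near(blobs(w,300),280,150).reshape(-1,2);print("tray far edge",cast(c,[[b[:,0].mean(),b[:,1].min()]],.010)*1e3)
E
```

```text
time: 49.2
position: [0.404, 0.3352, 0.0035]
eef_rot: [-0.494, -0.505, 0.507, 0.494]
force: [-0.5, 0.3, -0.7]
grip_width: 0.0549
time: 49.7
position: [0.4047, 0.3358, 0.0031]
eef_rot: [0.494, 0.506, -0.506, -0.494]
force: [0.0, -0.8, -1.1]
grip_width: 0.0546
t 49.7 p [404.7 335.8   3.1] jaw 91.33 tilt [ 0.02 -0.02] F [ 0.  -0.8 -1.1] w 54.6 q7 0.77
shift tool mm [ 0.2  2.1 -0.2]
world turn deg -0.03 tool-y turn rad 0.0005
block far edge [[342.00667969 335.52420386  28.        ]]
tray far edge [[325.33593688 334.49300965  10.        ]]
```

View pics/v33.png

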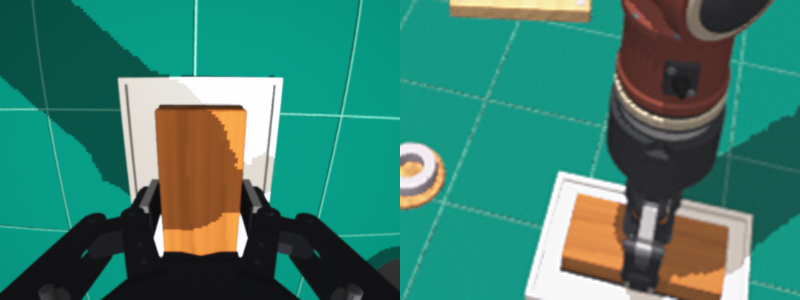

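```bash
python3 -m pendant '[[50,0,0.8,-1.5,0],[50,0,0.8,0,0],[50,0,0.5,0,0],[50,0,0,0,0],[50,0,0,0,0]]'
python3 -m pendant '[[50,0,0.5,0,0],[50,0,0.3,0,0],[50,0,0,0,0],[50,0,0,0,0],[50,0,0,0,0]]'
```

```text
time: 50.3
position: [0.4064, 0.3357, 0.0012]
eef_rot: [0.494, 0.506, -0.506, -0.494]
force: [-0.1, 0.2, 4.7]
grip_width: 0.0546
time: 50.8
position: [0.4065, 0.3357, 0.0011]
eef_rot: [0.494, 0.506, -0.505, -0.494]
force: [-1.4, -1.5, 11.6]
grip_width: 0.0546
```

```bash
python3 -m pendant '[[56,0,-0.8,0,0],[59,0,0,0,0],[62,0,0,0,0],[64,0,0,0,0],[65,0,0,0,0]]'
python3 -m pendant '[[65,0,-5,0,0],[65,0,-15,0,0],[65,0,-40,0,0],[65,0,-40,0,0],[65,0,-40,0,0]]'
python3 -m pendant '[[65,0,-30,-30,0],[65,0,-20,-40,0],[65,0,0,-40,0],[65,0,0,0,0],[65,0,0,0,0]]'
python3 -m pendant '[[65,0,0,0,0],[65,0,0,0,0],[65,0,0,0,0],[65,0,0,0,0],[65,0,0,0,0]]'
python3 - <<'E'
from h import *
go(.4049,.336,.2,91.3)
c=snap("wrist","w34");d=snap("side","s34");t=snap("top","t34")
cv2.imwrite("pics/w34c.png",cv2.resize(c["img"][0:210,140:420],(800,600))[:,:,::-1])
H=hsv(c);k=((H[:,:,0]<14)&(H[:,:,1]>130)&(H[:,:,2]>60))
b=near(blobs(k,300),280,100);print("block",rect(cast(c,b.reshape(-1,2),.026)))
w=~((H[:,:,0]>70)&(H[:,:,0]<95)&(H[:,:,1]>90))
b=near(blobs(w,300),280,100);print("tray",rect(cast(c,b.reshape(-1,2),.010)))
E
```

```text
time: 51.3
position: [0.406, 0.3357, 0.0005]
eef_rot: [-0.494, -0.506, 0.506, 0.494]
force: [-0.9, -0.3, 0.4]
grip_width: 0.0651
time: 51.8
position: [0.4058, 0.3355, 0.1424]
eef_rot: [-0.494, -0.506, 0.506, 0.494]
force: [0.6, -0.7, 0.1]
grip_width: 0.0646
time: 52.3
position: [0.5162, 0.3375, 0.1903]
eef_rot: [-0.494, -0.505, 0.506, 0.495]
force: [-0.0, -0.4, -0.5]
grip_width: 0.0652
time: 52.8
position: [0.5158, 0.3384, 0.1908]
eef_rot: [-0.494, -0.506, 0.506, 0.494]
force: [-0.0, 0.0, -0.9]
grip_width: 0.0652
t 52.8 p [515.8 338.4 190.8] jaw 91.36 tilt [-0.  0.] F [-0.   0.  -0.9] w 65.2 q7 0.93
shift tool mm [  0.2  -9.2 110.9]
world turn deg -0.06 tool-y turn rad 0.001
block (array([405.5, 336.6]), array([117.5,  53.7]), 1.0)
tray (array([408.4, 336.3]), array([151.7, 110.5]), 1.4)
```

View pics/w34c.png

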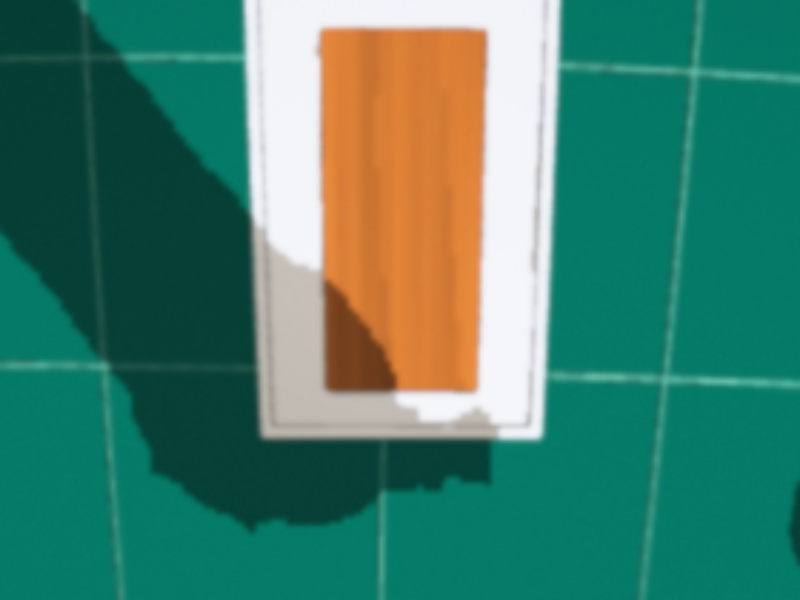

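View pics/t34.png

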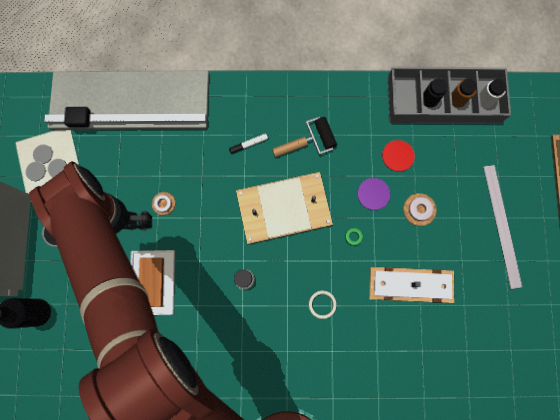

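View pics/s34.png

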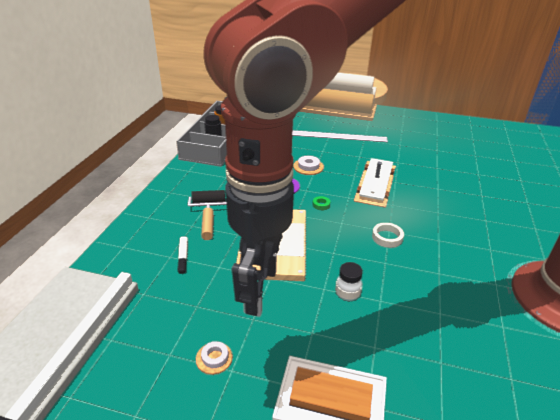

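Everything is placed. The jar is still at (349,280) in the side view, as before, and the gripper is clear, so I'll hand in.

Run:
```python
from h import *
print(job.finish_job())
```

```text
the job is handed in; nothing more can be done
None
```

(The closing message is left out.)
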